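Refit the linchpin on a citrus press

TASK

Take the linchpin out of its wooden rest block and push it down through the hole in the end of the citrus press's axle until its head sits on the axle, then swing its ring out over the axle's end and down until it hangs fully closed beneath the axle. Press gently throughout (the axle can be turned a little, so feel for the hole and do not force pin, ring or press), leave the other things on the counter where they are, and let go at the end.

Things in the scene. Friction and masses are not known exactly. Their poses are not given: they have to be found in the camera images.
- press: Citrus press fixed to the counter. Origin on the counter under its grey head, z up. A 30 cm column stands 85 mm from it along +x; the head is 75 mm wide (y), its top 198 mm up; a lever hub, 48 mm across, sits on the axle 28 to 50 mm inboard of the hole, its lever along +x, at most 175 mm up. The axle lies level along y and sticks out towards -y (outboard).
- axle (a point): Fixed point on the axle's axis where the cross hole crosses it, at (0, -100, 150) mm in the press's frame; axes as the press's (-y outboard, z up). The axle's end is a 26 mm square steel block, its outer end 11 mm outboard of here. A round hole 9.6 mm wide with a 2 mm chamfered mouth goes through it, square to the axle; a spring plunger half-way down drags on the pin with several newtons.
- axle_top (a point): Fixed point 13 mm straight above axle: where the hole's mouth would be if the hole stood upright. But the axle turns about its axis (drag 0.05 N m), 0.55 rad at most either way, and starts anywhere in that range, which this pose does NOT show: the mouth may lie up to 7 mm to either side along the press's x. A pin with its nose in the mouth turns the axle upright when pressed sideways.
- pin_tab (a point): The point to grip on the linchpin. z up along the pin, x the way the ring opens, y along the ring's hinge. Dark steel tab 12 mm thick (y), 22 mm wide (x), reaching 18 mm below and 12 mm above this point. About 0.1 kg. Starts upright in the rest block. When fully home, axle lies 47 mm below this point on the pin's z; x must then point outboard (press -y) for the ring to pass the axle's end.
- ring_pivot (a point): Centre of the ring's hinge, in the pin's head, 26 mm below pin_tab on the pin's axis; axes as the pin's.
- ring_bow (a point): Middle of the outer bar of the ring, 54 mm from the hinge. The ring is a U of 4 mm steel wire, 40 mm wide between wire centres, the bar's straight part 20 mm long.
- ring (a joint): Angle of the ring about its hinge (pin's y): 0 = standing straight out along the pin's x, negative = raised above that, +1.57 = hanging straight down along the shank (closed, at its stop). Stiff: it stays where it is put and needs about 1 N at the bar to move it.
- rest: Heavy beech rest block 70 x 70 x 50 mm high, origin at the centre of its underside; the pin stands in the hole in its middle (hole 44 mm deep). It does not move.
- plate: White dinner plate, 190 mm across, 18 mm high; origin under it (bystander: leave alone).
- lime_a: Half lime, flat side down, 53 mm across, 26 mm high; origin under it (bystander: leave alone).
- lime_b: The other half lime, same size; origin under it (bystander: leave alone).
- onion: Peeled white onion, 68 mm across, 50 mm high; origin under it (bystander: leave alone).
- tumbler: Green plastic tumbler, 74 mm across, 105 mm high; origin under it (bystander: leave alone).
- jar: Glass jar with a steel lid, 72 mm across, 110 mm high; origin under it (bystander: leave alone).
- bowl: Small blue bowl, 100 mm across, 45 mm high; origin under it (bystander: leave alone).
- spoon: Steel spoon, 160 mm long, lying along its x; origin under it (bystander: leave alone).
- pin: The linchpin; origin on its axis at the underside of its head (the face that seats on the axle), 34 mm below pin_tab; axes as pin_tab's. The head is 16 x 24 x 16 mm high, under the tab. The shank below it is 8 mm in diameter and 38 mm long, its last 5 mm tapering to 6 mm.
Mind the look-alikes: they are no part of the job. What is shaped like the pin but red or turquoise is not meant.

How it is judged:
By the outcome, as a careful person would: the job done as asked, in the order asked, and still so for the second after the job is handed in, with the robot touching nothing.
It also fails if it takes over 72 s, if anything falls off the work surface, if the arm or the gripper's body presses on something with over 40 N, if the wrist force passes 120 N, or if a joint passes its speed limit or range.

ROBOT

A 7-joint arm with a two-finger parallel gripper is mounted at the origin on the work surface. World frame = base frame: x ahead of the robot, y to its left, z up, the work surface at z = 0. Lengths are in m, angles in rad, forces in N, time in s.
With the tool pointing down it reaches from about 0.4 to 0.875 m from the base axis. Payload 19.3 kg.
Tool frame: the origin (TCP) lies at the very end of the fingers, on their centre line; the grasp point (between the pads) lies 19 mm behind it; z points along the fingers, y is the direction in which the jaws open and shut (so a half turn about z gives the same grasp; the last joint's range is limited). The gripper opens to 85 mm and grips with 20 to 120 N. Pads are 22 mm wide; open, the fingers measure 114 mm over their backs; the gripper's body (76 mm by 85 mm) begins 54 mm behind the grasp point. The pads swing forward as they close: fully open they stand 13 mm farther back than shut.
Start: joints at [1.064, 0.521, -0.036, 1.599, 0.021, 1.021, -0.113], TCP at [0.264, -0.566, 0.231] pointing down, gripper open.
Joint ranges: [-2.91, 2.91], [-0.3, 2.13], [-1.5, 1.42], [0.17, 2.43], [-1.26, 4.41], [0.16, 1.93], [-2.52, 2.52]. Speed limits (rad/s): [1.89, 1.89, 2.39, 2.39, 3.01, 3.01, 3.01].

INTERFACE

Orientations are given as [roll, pitch, yaw] about the fixed x, y, z axes, in that order (R = Rz(yaw) Ry(pitch) Rx(roll)).
In Python, from workcell import bot gives the robot as it stands. The module is installed in compiled form; this text tells all that it offers.
- The arm moves only by the shell command python3 -m inch 'ROWS' [FORCE]. ROWS is JSON, a list of rows, each an object of numbers: "dx", "dy", "dz": the shift along the tool's x, y, z in mm; "rx", "ry", "rz": the turn, a rotation vector about the tool's x, y, z in rad; "hand": the closure, from -1 (fully open) to 1 (shut), so that 0 is half open. In form: [{"dx": .., "dy": .., "dz": .., "rx": .., "ry": .., "rz": .., "hand": ..}, ...]. A call has 1 to 10 rows; each row shifts and turns the commanded pose from where the row before left it, along the tool's axes as they then stand; what a row does not reach is not made up. A row lasts 1/10 s, in which the tool goes at most 50 mm and 8.59 degrees, less where a joint would pass 70% of its speed; a pose out of reach is approached as far as the arm can. A call with a gripper value outside its range is refused whole. The fingers move at their own pace and stop on an object; FORCE is the grip in N (left out, the last holds). Time passes only in rows, so rows that do not move let the fingers close. It gives the time, the measured TCP pose, the force and the opening at its end, in the units of the state.
- bot.observe(): the state, without advancing time (a new reading comes with each control period).
- bot.grab_frame(name): name is "scene" or "top"; returns (picture, depth): 400x640x3 uint8, red, green, blue; 400x640 float32, m along the optical axis (not along the pixel's ray), 0 where there is no reading.
- bot.get_calibration(name): a dict with "vertical_fov" (degrees; the focal length in pixels is half the picture's height over the tangent of half this angle, whatever the lens; pixels are square), "cx", "cy" (the principal point, pixels), "k1" (the pictures are not rectified: a ray, as slopes to the right and down, at radius r is drawn at 1 + k1 r^2 times it, then the intrinsics apply), "origin" and "orientation" of the camera in the world. Camera axes: x right, y down, z forward; pixel columns grow to the right and rows downward; lengths in m; the calibration is good to about 2 mm. A picture is of the moment at which its call begins. get_calibration takes no time and is no camera call.
- bot.job_done(): hands the job in, once; it reports no verdict.
Trained networks look in the newest picture that a camera, given by its name, has taken for a name from the list of things; names that differ only in an ending like _2 or _b are one class to them, and where a whole thing is asked for, a point or a joint stands for the part that bears it (a point fixed in the world has none). Each returns a list of dicts, best first, with "score" (0 to 1); they miss things now and then, are a little off and sometimes report something else, mostly with a low value. They report only what shows in the picture. A call takes as long as a camera call. They do not tell look-alikes from the thing itself.
- bot.trace(camera, target): "region" (400x640 bool, what is visible of it) and "box" ([left, top, right, bottom] in pixels, round what is visible of it).
- bot.tip_of(camera, target): "centre" ([row, column] in pixels: a listed point, or the origin of a listed thing).
The state is a dict: "clock": time; "qpos": joint angles; "qd": joint speeds; "joint_efforts": joint torques, N m; "position": TCP position; "tool_rot": TCP orientation; "force": force on the tool from outside, world axes, zero at the start; "moment": the same for the moment, N m; "grip_width": finger opening in m.
Only numpy, scipy, OpenCV 4.12 (cv2) and the standard library are available. Lean on these libraries where they do the work, as an engineer would, in place of code of your own. Each camera call takes 0.05 s, during which the arm holds its last target.

## Working session

There is one attempt and no reset: what is moved stays moved. The work goes in short steps, Python scripts to look and compute and a shell command to move; the robot and the scene stay as the last step left them, time stands still between calls to the robot, and variables do not carry over. Pictures are saved under pics/ and viewed, and the job is handed in when it is done.

```bash
mkdir -p pics
cat > h.py <<'E'
import numpy as np, cv2
from workcell import bot
from scipy.spatial.transform import Rotation as R
def rot(o):
    o=np.array(o,float)
    if o.shape==(3,3): return o
    if o.shape==(4,): return R.from_quat(o).as_matrix()
    return R.from_euler('xyz',o).as_matrix()
def cam(n):
    c=bot.get_calibration(n); f=200/np.tan(np.radians(c['vertical_fov'])/2)
    return c,f,rot(c['orientation']),np.array(c['origin'])
def ray(n,row,col):
    c,f,Rm,o=cam(n)
    d=np.array([(col-c['cx'])/f,(row-c['cy'])/f]); u=d.copy()
    for _ in range(30): u=d/(1+c['k1']*(u@u))
    return o,Rm@np.array([u[0],u[1],1.0])
def at_depth(n,row,col,z):
    o,d=ray(n,row,col); return o+d*z
def at_z(n,row,col,z):
    o,d=ray(n,row,col); return o+d*(z-o[2])/d[2]
def proj(n,p):
    c,f,Rm,o=cam(n); q=Rm.T@(np.array(p)-o); s=q[:2]/q[2]; s=s*(1+c['k1']*(s@s))
    return np.array([c['cy']+f*s[1],c['cx']+f*s[0]])
def tri(obs):
    A=np.zeros((3,3));b=np.zeros(3);L=[]
    for n,r,c in obs:
        o,d=ray(n,r,c); d=d/np.linalg.norm(d); P=np.eye(3)-np.outer(d,d); A+=P;b+=P@o;L.append((P,o))
    p=np.linalg.solve(A,b); return p,[np.linalg.norm(P@(p-o)) for P,o in L]
def save(name,img): cv2.imwrite('pics/'+name,cv2.cvtColor(img,cv2.COLOR_RGB2BGR))
E
python3 - <<'E'
from h import *
for n in ('scene','top'):
    i,d=bot.grab_frame(n); save(n+'0.png',i); np.save(n+'0.npy',d); print(bot.get_calibration(n))
    for t in ('press','axle','axle_top','pin_tab','ring_pivot','ring_bow','rest','pin'):
        print(n,t,[(round(x['score'],2),np.round(x['centre']).tolist()) for x in bot.tip_of(n,t)][:4])
print(bot.observe())
E
```

```text
{'vertical_fov': 51.52904012430452, 'cx': 321.927985878761, 'cy': 201.5715453123868, 'k1': -0.0235085565977521, 'origin': array([ 1.13412711, -0.58903035,  0.84394442]), 'orientation': array([-2.3099311 , -0.00466446,  0.84962956])}
scene press [(0.81, [193.0, 383.0]), (0.74, [216.0, 257.0]), (0.4, [286.0, 389.0])]
scene axle [(0.88, [162.0, 365.0]), (0.69, [215.0, 261.0])]
scene axle_top [(0.57, [159.0, 362.0]), (0.45, [314.0, 248.0])]
scene pin_tab [(0.8, [256.0, 206.0]), (0.55, [202.0, 203.0]), (0.48, [225.0, 260.0])]
scene ring_pivot [(0.84, [244.0, 205.0]), (0.68, [237.0, 262.0]), (0.46, [202.0, 213.0])]
scene ring_bow [(0.57, [245.0, 226.0]), (0.55, [214.0, 205.0]), (0.41, [215.0, 260.0]), (0.38, [244.0, 265.0])]
scene rest [(0.76, [243.0, 266.0]), (0.69, [216.0, 261.0]), (0.19, [218.0, 325.0])]
scene pin [(0.66, [243.0, 207.0]), (0.61, [202.0, 215.0]), (0.58, [234.0, 263.0])]
{'vertical_fov': 53.98105521238883, 'cx': 314.6754838373835, 'cy': 192.9697646570244, 'k1': -0.04229345175880904, 'origin': array([ 0.38615729, -0.02574102,  1.21086214]), 'orientation': array([-2.9968438
[... 585 characters left out ...]
'clock': 0.9, 'qpos': array([ 1.06383616,  0.52137367, -0.0363011 ,  1.5994944 ,  0.02123852,
        1.02108589, -0.11278839]), 'qd': array([ 5.25038690e-05, -2.36134967e-03,  2.13888754e-03, -2.43992508e-04,
       -2.90301749e-03, -4.31732369e-05,  1.31735766e-03]), 'joint_efforts': array([-3.38209684e-04, -9.26819158e+01,  1.97747312e+00, -3.70248055e+01,
        1.79721677e-02,  1.73256351e-03,  4.64691095e-05]), 'position': array([ 0.26434947, -0.56634617,  0.2313092 ]), 'tool_rot': array([3.14156581e+00, 2.90562452e-05, 4.36749836e-01]), 'force': array([-0.40274704,  0.14391885,  0.22869491]), 'moment': array([-0.0097628 ,  0.0299296 ,  0.01295898]), 'grip_width': 0.08496430897718589}
```

View pics/scene0.png

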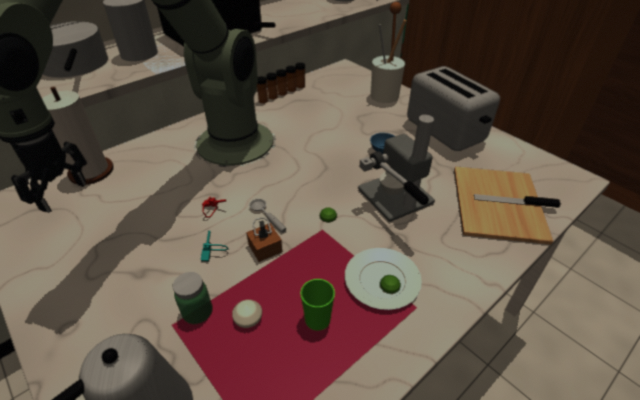

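View pics/top0.png

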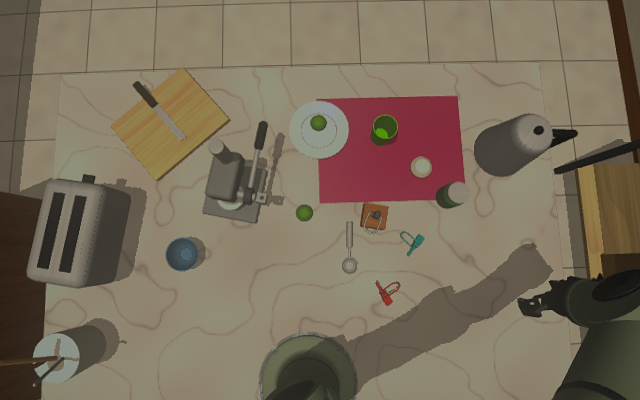

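Run:
```python
from h import *
s=cv2.cvtColor(cv2.imread('pics/scene0.png'),cv2.COLOR_BGR2RGB);t=cv2.cvtColor(cv2.imread('pics/top0.png'),cv2.COLOR_BGR2RGB)
def crop(i,r0,r1,c0,c1,k):
    c=i[r0:r1,c0:c1]; c=np.clip(c.astype(float)*1.8,0,255).astype(np.uint8); return cv2.resize(c,None,fx=k,fy=k,interpolation=cv2.INTER_CUBIC)
a=np.hstack([crop(s,205,265,235,295,6.5),crop(t,190,250,345,405,6.5)])
b=np.hstack([crop(s,110,220,345,440,4),crop(t,130,230,195,290,4)[:400]][:1]+[cv2.resize(crop(t,130,230,195,290,4),(400,440))])
save('pin0.png',a);save('press0.png',b);print(a.shape,b.shape)
```

```text
(390, 780, 3) (440, 780, 3)
```

View pics/pin0.png

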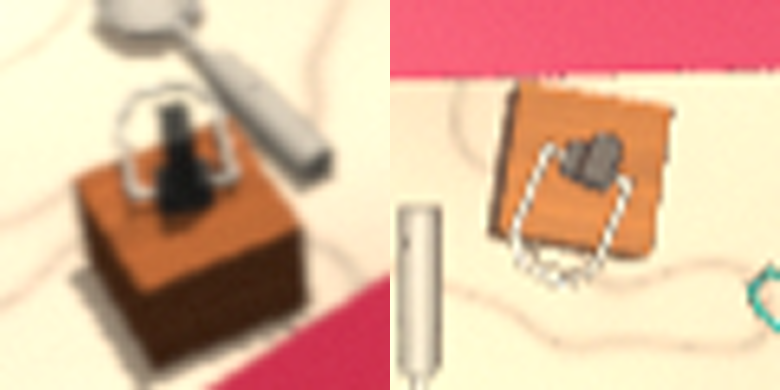

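View pics/press0.png

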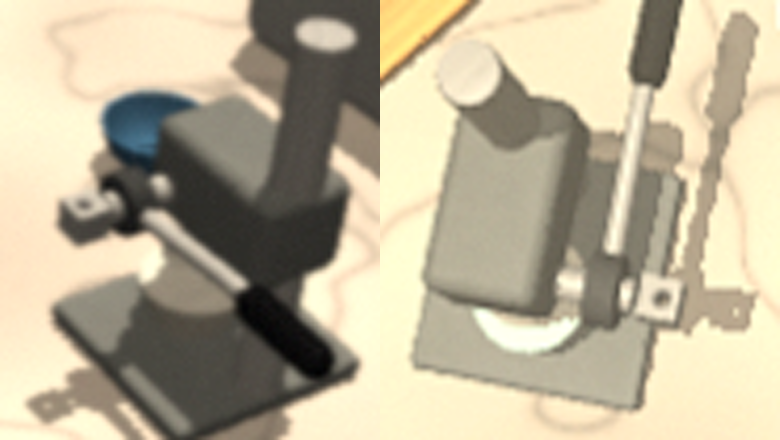

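```bash
cat > pc.py <<'E'
from h import *
def cloud(n,d):
    c,f,Rm,o=cam(n)
    rr,cc=np.mgrid[0:400,0:640]
    pts=np.stack([(cc-c['cx'])/f,(rr-c['cy'])/f],-1).reshape(-1,2)
    u=pts.copy()
    for _ in range(20): u=pts/(1+c['k1']*(u**2).sum(1,keepdims=True))
    P=np.c_[u,np.ones(len(u))]*d.reshape(-1,1)
    return (P@Rm.T+o).reshape(400,640,3)
E
python3 - <<'E'
from pc import *
ds=np.load('scene0.npy');dt=np.load('top0.npy')
for n,d in(('scene',ds),('top',dt)):
    W=cloud(n,d)
    r,c=(dict(scene=(235,263),top=(214,376)))[n]
    print(n,'pin px',W[r,c]*1000, 'table',W[150,330]*1000 if n=='top' else W[260,150]*1000)
    C=at_z(n,r,c,.06); m=(d>0)&(np.hypot(W[...,0]-C[0],W[...,1]-C[1])<.08)
    top=W[m&(abs(W[...,2]-.05)<.005)]
    print(len(top),cv2.minAreaRect((top[:,:2]*1000).astype(np.float32)),np.median(top[:,2]))
    hi=W[m&(W[...,2]>.058)]*1000
    print(len(hi)); print(np.round(hi[np.argsort(-hi[:,2])][:60]).astype(int).tolist())
E
```

```text
scene pin px [ 487.15545579 -217.70098707   60.24063491] table [ 317.63890545 -465.23221441    1.45725458]
452 ((480.7434387207031, -214.19308471679688), (71.39142608642578, 74.9488525390625), 78.84356689453125) 0.050000835224058016
175
[[490, -222, 99], [478, -219, 98], [485, -215, 97], [480, -215, 97], [492, -217, 97], [483, -217, 97], [478, -217, 97], [486, -219, 97], [470, -214, 96], [473, -216, 96], [475, -214, 96], [484, -220, 96], [472, -212, 96], [486, -213, 96], [479, -220, 96], [481, -212, 96], [478, -210, 95], [479, -208, 95], [480, -218, 95], [482, -210, 95], [474, -208, 94], [492, -214, 94], [475, -211, 94], [485, -221, 94], [485, -216, 94], [487, -214, 94], [487, -223, 93], [487, -217, 93], [488, -211, 93], [489, -219, 92], [470, -208, 92], [478, -220, 92], [487, -220, 92], [472, -204, 91], [492, -214, 91], [492, -218, 90], [488, -215, 89], [486, -223, 89], [489, -219, 89], [487, -221, 88], [491, -215, 87], [487, -224, 86], [487, -221, 85], [489, -219, 85], [492, -215, 84], [490, -221, 83], [473, -218, 83], [489, -216, 83], [486, -224, 82], [490, -218, 81], [491, -215, 
[... 711 characters left out ...]
6], [494, -212, 96], [477, -206, 96], [483, -215, 95], [477, -212, 95], [486, -218, 94], [491, -215, 94], [475, -206, 93], [489, -215, 93], [477, -209, 93], [489, -213, 93], [480, -204, 93], [480, -206, 92], [491, -221, 92], [486, -207, 92], [483, -207, 91], [495, -211, 89], [475, -204, 87], [490, -208, 84], [473, -211, 82], [485, -206, 79], [479, -203, 78], [493, -209, 78], [473, -209, 74], [476, -203, 73], [482, -204, 72], [488, -207, 72], [488, -201, 71], [488, -204, 70], [483, -201, 70], [491, -202, 69], [494, -205, 68], [482, -222, 68], [462, -224, 67], [492, -205, 67], [486, -205, 67], [431, -196, 66], [440, -179, 66], [440, -182, 66], [436, -208, 66], [479, -222, 66], [439, -211, 66]]
```

```bash
cat > model.py <<'E'
from pc import *
def pinlines(tab,yaw,ra,Rm=None):
    """tab world, returns list of polylines"""
    Rm=R.from_euler('z',yaw).as_matrix() if Rm is None else Rm
    def box(x,y,z0,z1):
        c=[(x,y),(x,-y),(-x,-y),(-x,y),(x,y)]
        return [[(a,b,z0) for a,b in c],[(a,b,z1) for a,b in c]]
    L=box(.011,.006,-.018,.012)+box(.008,.012,-.034,-.018)
    u=np.array([np.cos(ra),0,-np.sin(ra)]);p=np.array([0,0,-.026]);y=np.array([0,1,0])
    L.append([p+.02*y,p+.02*y+.044*u,p+.01*y+.054*u,p-.01*y+.054*u,p-.02*y+.044*u,p-.02*y])
    L.append([(0,0,-.034),(0,0,-.072)])
    return [np.array(l)@Rm.T+tab for l in L]
def boxw(T,Rm,lo,hi):
    x0,y0,z0=lo;x1,y1,z1=hi
    q=lambda z:[(x0,y0,z),(x1,y0,z),(x1,y1,z),(x0,y1,z),(x0,y0,z)]
    L=[q(z0),q(z1)]+[[(x,y,z0),(x,y,z1)] for x in(x0,x1) for y in(y0,y1)]
    return [np.array(l)@Rm.T+T for l in L]
def presslines(o,yaw,ax=0.):
    Rm=R.from_euler('z',yaw).as_matrix();o=np.array(o)
    Ra=Rm@R.from_euler('y',ax).as_matrix()
    L=boxw(o+Rm@np.array([0,-.1,.15]),Ra,(-.013,-.011,-.013),(.013,.011,.013))
    L+=[np.array([(0,-.0375,.198),(0,.0375,.198)])@Rm.T+o]
    t=np.linspace(0,6.28,17)
    L+=[np.c_[.024*np.cos(t),0*t+yy,.15+.024*np.sin(t)]@Rm.T+o for yy in(-.072,-.05)]
    return L
def draw(n,img,lines,r0,r1,c0,c1,k,bright=1.8,col=(0,255,0)):
    c=np.clip(img[r0:r1,c0:c1].astype(float)*bright,0,255).astype(np.uint8)
    c=cv2.resize(c,None,fx=k,fy=k,interpolation=cv2.INTER_CUBIC)
    for l in lines:
        p=np.array([proj(n,q) for q in l]); p=(p-[r0,c0]+.5)*k-.5
        cv2.polylines(c,[np.round(p[:,::-1]).astype(np.int32)],False,col,1,cv2.LINE_AA)
    return c
def load(f): return cv2.cvtColor(cv2.imread('pics/'+f),cv2.COLOR_BGR2RGB)
E
python3 - <<'E'
from model import *
L=pinlines(np.array([.4835,-.2125,.084]),np.radians(160),-.3)+boxw(np.array([.4835,-.2125,0]),R.from_euler('z',np.radians(-11)).as_matrix(),(-.035,-.035,0),(.035,.035,.05))
a=draw('scene',load('scene0.png'),L,205,265,235,295,6.5);b=draw('top',load('top0.png'),L,190,250,345,405,6.5)
save('pin1.png',np.hstack([a,b]))
ds=np.load('scene0.npy');dt=np.load('top0.npy')
for n,d in(('scene',ds),('top',dt)):
    W=cloud(n,d)
    C=[.69,.24] ; 
    m=(d>0)&(W[...,2]>.1)&(W[...,2]<.32)&(W[...,0]>.4)&(W[...,0]<.9)&(W[...,1]>0)&(W[...,1]<.45)
    t=W[m&(abs(W[...,2]-.198)<.004)]; print(n,len(t),cv2.minAreaRect((t[:,:2]*1000).astype(np.float32)))
    print('axle px',[W[r,c]*1000 for r,c in (((162,366),(159,365)) if n=='scene' else ((198,259),(197,258)))])
E
```

```text
scene 514 ((590.833251953125, 203.58065795898438), (71.27012634277344, 127.91563415527344), 76.01769256591797)
axle px [array([533.50449823, 103.4059692 , 162.76521138]), array([520.16855879, 113.41515492, 160.6004689 ])]
top 899 ((592.5486450195312, 206.05587768554688), (68.7370834350586, 123.31045532226562), 77.54955291748047)
axle px [array([529.13349245, 114.93545616, 163.9670038 ]), array([532.02422503, 117.70261278, 163.24822029])]
```

View pics/pin1.png

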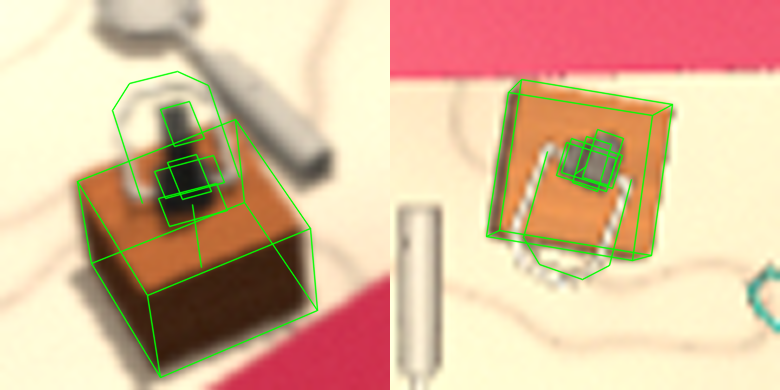

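Run:
```python
from model import *
L=pinlines(np.array([.4825,-.2130,.084]),np.radians(152),-.1)
a=draw('scene',load('scene0.png'),L,205,265,235,295,6.5);b=draw('top',load('top0.png'),L,190,250,345,405,6.5)
save('pin2.png',np.hstack([a,b]))
# press : head centre offset? try
yaw=np.radians(77.3-90)
Rm=R.from_euler('z',yaw).as_matrix()
print('dirs x',Rm[:,0])
ax=np.array([.5305,.1145,.150]); o=ax-Rm@np.array([0,-.1,.15]); print('origin',o)
L=presslines(o,yaw)
a=draw('scene',load('scene0.png'),L,110,220,345,440,4);b=draw('top',load('top0.png'),L,130,230,195,290,4)
save('press1.png',np.hstack([a[:400],b]))
```

```text
dirs x [ 0.97553454 -0.2198462  -0.        ]
origin [0.55248462 0.21205345 0.        ]
```

View pics/pin2.png

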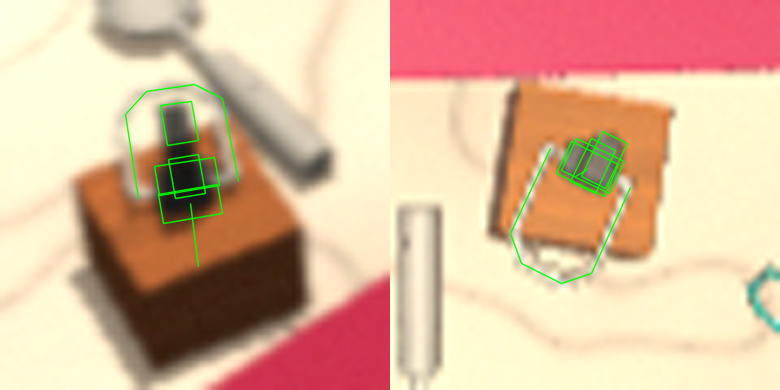

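View pics/press1.png

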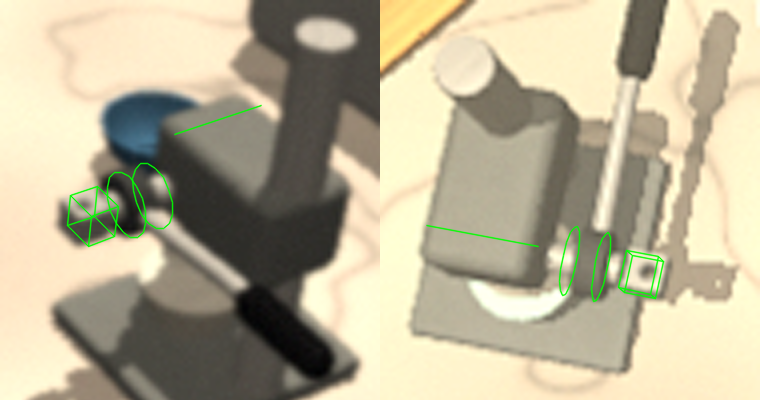

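```bash
cat > ov.py <<'E'
import sys
from model import *
def go(x,y,yawd,axr,out,sf='scene0.png',tf='top0.png'):
    yaw=np.radians(yawd);Rm=R.from_euler('z',yaw).as_matrix()
    o=np.array([x,y,.15])-Rm@np.array([0,-.1,.15])
    L=presslines(o,yaw,axr)
    Ra=Rm@R.from_euler('y',axr).as_matrix();t=np.linspace(0,6.28,17)
    L.append(np.c_[.0048*np.cos(t),.0048*np.sin(t),0*t+.013]@Ra.T+np.array([x,y,.15]))
    a=draw('scene',load(sf),L,140,190,345,390,8.5);b=draw('top',load(tf),L,175,225,230,275,8.5)
    save(out,np.hstack([a,b]))
if __name__=='__main__':
    v=list(map(float,sys.argv[1:5])); go(*v,sys.argv[5])
E
python3 ov.py .5305 .1145 -12.7 0 press2.png
```

```text
(no output)
```

View pics/press2.png

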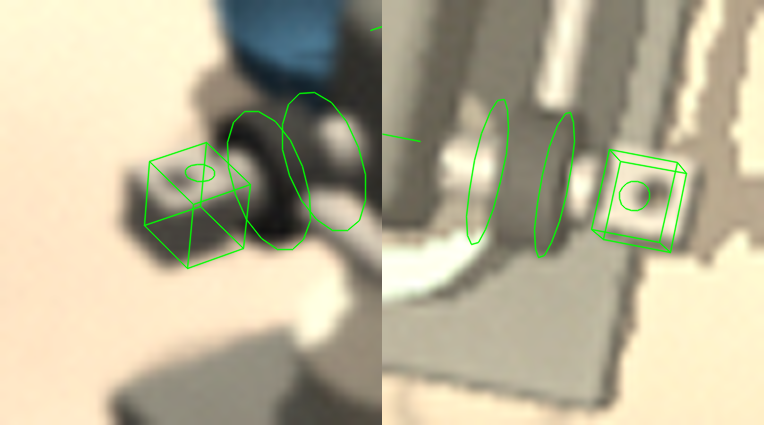

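Run:
```python
from model import *
p,e=tri([('scene',160.4,366.0),('top',196.9,261.4)]); print(p*1000,np.array(e)*1000)
s=load('scene0.png').mean(2);t=load('top0.png').mean(2)
print(s[154:174,358:376].astype(int));print(t[190:207,252:270].astype(int))
W=cloud('top',np.load('top0.npy')); print((W[190:207,252:270,2]*1000).astype(int))
W=cloud('scene',np.load('scene0.npy')); print((W[154:174,358:376,2]*1000).astype(int))
```

```text
[530.99926628 107.41274431 165.03705204] [1.17443444 1.17443444]
[[133 133 134 135 135 134 133 132 129 120  99  70  46  31  23  23  30  37]
 [133 133 133 134 134 133 132 129 123 117 104  74  39  19  15  17  19  27]
 [131 132 133 133 132 132 129 125 119 116 107  77  36  17  15  16  15  21]
 [132 131 132 132 131 129 126 121 118 115 108  80  46  40  45  36  23  16]
 [131 130 128 127 125 123 118 115 113 113 110  89  68  79  90  77  48  25]
 [128 120 115 114 116 112 105  99  99 106 109 105  91  89 101  99  73  38]
 [126 107  90  97 108 104  86  73  76  89 104 111 107  96  92  94  80  51]
 [125  99  69  74  95  99  83  65  64  80 101 112 109 101  87  83  77  57]
 [123  95  60  55  74  92  95  89  87  94 103 103  97  83  69  65  65  50]
 [122  94  57  43  51  72  92 100  99  97  87  74  61  53  47  47  48  39]
 [120  89  53  39  40  52  68  77  74  66  57  47  40  37  38  38  37  30]
 [113  81  48  38  38  40  46  48  46  41  38  37  35  36  34  32  26  19]
 [113  84  52  40  38  39  37  38  38  36  36  35  36  36  34  25  18  13]
 [122 101  71  47  39  36  38  36  36  36  36  36  38  42  5
[... 4158 characters left out ...]
157 154 146 147 148 147]
 [ -1 143 146 150 152 155 158 159 158 155 155 153 151 151 142 144 140 144]
 [  0 843 142 147 150 153 156 155 153 153 149 150 148 146 129 134 138 138]
 [ -1  -2 140 146 144 151 153 151 149 150 144 145 145 142   0 132 132 138]
 [  1   1  -1 139 144 146 148 148 147 143 143 142 141 141  -2 126 134 134]
 [  1   0   0   2 139 143 145 143 140 141 142 139 137   3   1   0   0   0]
 [ -1   0   0   1 136 140 139 139 139 138  -3   2   1   3   3   1   1  -1]
 [  0  -1   0   0   0 136 138   0   2   2   3   0   0   2   0   1   0   1]
 [  0   0   4   0   1   0   0   1  -1  -1   1   0   0   2   0  -1   0   2]
 [ -1   0   1   0   2   0   0  -2  -2   0  -3   1   2  -1   0  -1   0  -1]]
```

Run:
```python
from model import *
for n,rs,cs in (('top',(192,202),(256,266)),('scene',(157,165),(359,372))):
    W=cloud(n,np.load(n+'0.npy'))[rs[0]:rs[1],cs[0]:cs[1]].reshape(-1,3)*1000
    P=W[(W[:,2]>157)&(W[:,2]<170)]
    for _ in range(5):
        A=np.c_[P[:,:2]-P[:,:2].mean(0),np.ones(len(P))]; k=np.linalg.lstsq(A,P[:,2],rcond=None)[0]
        P=P[abs(P[:,2]-A@k)<4]
    print(n,len(P),k,P.mean(0)); 
    if n=='top': print(cv2.minAreaRect(P[:,:2].astype(np.float32)))
    yaw=np.radians(-12.7);Rm=R.from_euler('z',yaw).as_matrix(); print('tilt along press x',k[:2]@Rm[:2,0],'y',k[:2]@Rm[:2,1])
for n,r,c in (('top',197.2,261.4),('scene',160.8,365.6)):
    print(n,at_z(n,r,c,.1625)*1000)
```

```text
top 76 [-4.50411717e-02 -1.28477466e-02  1.62781844e+02] [532.80727626 111.1633281  162.78184417]
((533.3798217773438, 110.89513397216797), (24.676090240478516, 24.75773048400879), 86.93545532226562)
tilt along press x -0.04111469053119053 y -0.022435551250350873
scene 67 [-3.96993741e-02 -8.27228459e-02  1.62469889e+02] [528.71289671 108.61400177 162.4698894 ]
tilt along press x -0.020541807095750805 y -0.08942675042404766
top [531.32527038 108.64383499 162.5       ]
scene [528.73689395 106.7736009  162.5       ]
```

The pin that is meant is the dark one standing in the wooden block: top image (214, 376), scene image (235, 263). The red one at scene (202, 203) and the turquoise one at scene (250, 206) lie flat on the counter and are look-alikes. The enlarged crop (pin1/pin2.png) confirms the dark steel pin upright in the block. Its ring is almost level and opens at a yaw of about 152°.

```bash
python3 -m inch '[{"rz":0.132},{"rz":0.132},{"rz":0.132},{"rz":0.132},{"rz":0.132},{"rz":0.132},{"rz":0.133}]' 30 && python3 -m inch '[{"dy":-40},{"dy":-40},{"dy":-40},{"dy":-40},{"dy":-40},{"dy":-40},{"dy":-40},{"dy":-40},{"dy":-40},{"dy":-30,"dx":20}]'
```

```text
schema error: expected keys dx, dy, dz, rx, ry, rz, hand
```

```bash
python3 -m inch '[{"dx":0,"dy":0,"dz":0,"rx":0,"ry":0,"rz":0.132,"hand":-1},{"dx":0,"dy":0,"dz":0,"rx":0,"ry":0,"rz":0.132,"hand":-1},{"dx":0,"dy":0,"dz":0,"rx":0,"ry":0,"rz":0.132,"hand":-1},{"dx":0,"dy":0,"dz":0,"rx":0,"ry":0,"rz":0.132,"hand":-1},{"dx":0,"dy":0,"dz":0,"rx":0,"ry":0,"rz":0.132,"hand":-1},{"dx":0,"dy":0,"dz":0,"rx":0,"ry":0,"rz":0.132,"hand":-1},{"dx":0,"dy":0,"dz":0,"rx":0,"ry":0,"rz":0.133,"hand":-1}]' 30 && python3 -m inch '[{"dx":0,"dy":-40,"dz":0,"rx":0,"ry":0,"rz":0,"hand":-1},{"dx":0,"dy":-40,"dz":0,"rx":0,"ry":0,"rz":0,"hand":-1},{"dx":0,"dy":-40,"dz":0,"rx":0,"ry":0,"rz":0,"hand":-1},{"dx":0,"dy":-40,"dz":0,"rx":0,"ry":0,"rz":0,"hand":-1},{"dx":0,"dy":-40,"dz":0,"rx":0,"ry":0,"rz":0,"hand":-1},{"dx":0,"dy":-40,"dz":0,"rx":0,"ry":0,"rz":0,"hand":-1},{"dx":0,"dy":-40,"dz":0,"rx":0,"ry":0,"rz":0,"hand":-1},{"dx":0,"dy":-40,"dz":0,"rx":0,"ry":0,"rz":0,"hand":-1},{"dx":0,"dy":-40,"dz":0,"rx":0,"ry":0,"rz":0,"hand":-1},{"dx":20,"dy":-30,"dz":0,"rx":0,"ry":0,"rz":0,"hand":-1}]'
```

```text
clock: 1.6
position: [0.2644, -0.5663, 0.2313]
tool_rot: [-3.142, -0.0, -0.494]
force: [0.4, 0.6, -0.2]
grip_width: 0.0852
clock: 2.6
position: [0.465, -0.2286, 0.2317]
tool_rot: [-3.141, 0.0, -0.487]
force: [0.2, -1.0, 0.7]
grip_width: 0.0857
```

```bash
cat > d.py <<'E'
import sys
from h import *
s=bot.observe();Rm=rot(s['tool_rot'])
print('clk',s['clock'],'pos',np.round(np.array(s['position'])*1000,1),'rpy',np.round(s['tool_rot'],4),'w',round(s['grip_width']*1000,1),'F',np.round(s['force'],1),'M',np.round(s['moment'],2))
if len(sys.argv)>3:
    t=np.array(list(map(float,sys.argv[1:4]))); print('tool shift mm',np.round(Rm.T@(t-np.array(s['position'])*1000),1))
if len(sys.argv)>4:
    g=R.from_euler('xyz',[np.pi,0,np.radians(float(sys.argv[4]))]).as_matrix()
    print('rotvec tool',np.round(R.from_matrix(Rm.T@g).as_rotvec(),4))
E
python3 d.py 482.5 -213 160 -28
python3 - <<'E'
from model import *
for n in('scene','top'):
    i,d=bot.grab_frame(n); save(n+'1.png',i); np.save(n+'1.npy',d)
L=pinlines(np.array([.4825,-.2130,.084]),np.radians(152),-.1)
a=draw('scene',load('scene1.png'),L,180,270,215,305,4.3);b=draw('top',load('top1.png'),L,170,260,330,420,4.3)
save('pin3.png',np.hstack([a,b]))
E
```

```text
clk 2.6 pos [ 465.  -228.6  231.7] rpy [-3.1411e+00  3.0000e-04 -4.8690e-01] w 85.7 F [ 0.2 -1.   0.7] M [-0.06 -0.02  0.01]
tool shift mm [  8.2 -21.9  71.7]
rotvec tool [-0.0005  0.0003  0.0018]
```

View pics/pin3.png

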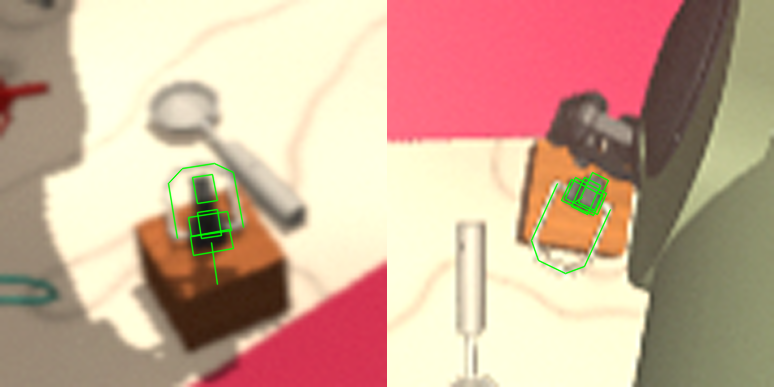

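```bash
python3 -m inch '[{"dx":4,"dy":-11,"dz":35,"rx":0,"ry":0,"rz":0,"hand":-1},{"dx":4,"dy":-11,"dz":35,"rx":0,"ry":0,"rz":0,"hand":-1},{"dx":0,"dy":0,"dz":0,"rx":0,"ry":0,"rz":0,"hand":-1},{"dx":0,"dy":0,"dz":0,"rx":0,"ry":0,"rz":0,"hand":-1},{"dx":0,"dy":0,"dz":0,"rx":0,"ry":0,"rz":0,"hand":-1}]'; python3 d.py 482.5 -213 67 -28
```

```text
clock: 3.2
position: [0.4825, -0.2166, 0.163]
tool_rot: [3.142, -0.002, -0.489]
force: [-0.4, -0.1, 0.3]
grip_width: 0.0855
clk 3.2 pos [ 482.5 -216.6  163. ] rpy [ 3.1416e+00 -1.9000e-03 -4.8920e-01] w 85.5 F [-0.4 -0.1  0.3] M [-0.04  0.01  0.02]
tool shift mm [-1.9 -3.2 96. ]
rotvec tool [ 0.     -0.0019 -0.0005]
```

```bash
python3 -m inch '[{"dx":-2,"dy":-3,"dz":20,"rx":0,"ry":0,"rz":0,"hand":-1},{"dx":0,"dy":0,"dz":20,"rx":0,"ry":0,"rz":0,"hand":-1},{"dx":0,"dy":0,"dz":0,"rx":0,"ry":0,"rz":0,"hand":-1},{"dx":0,"dy":0,"dz":0,"rx":0,"ry":0,"rz":0,"hand":-1}]'; python3 d.py 482.5 -213 67 -28;python3 - <<'E'
from model import *
for n in('scene','top'):
    i,d=bot.grab_frame(n); save(n+'2.png',i); np.save(n+'2.npy',d)
s=bot.observe(); Rm=rot(s['tool_rot']);p=np.array(s['position'])
L=pinlines(np.array([.4825,-.2130,.084]),np.radians(152),-.1)+[np.array([p-Rm[:,1]*.05,p+Rm[:,1]*.05]),np.array([p,p-[0,0,.05]])]
a=draw('scene',load('scene2.png'),L,170,270,205,305,3.9);b=draw('top',load('top2.png'),L,170,270,320,420,3.9)
save('pin4.png',np.hstack([a,b]))
E
```

```text
clock: 3.6
position: [0.4823, -0.2127, 0.1227]
tool_rot: [-3.142, -0.001, -0.489]
force: [-0.2, -0.3, -0.4]
grip_width: 0.0856
clk 3.6 pos [ 482.3 -212.7  122.7] rpy [-3.1415e+00 -1.1000e-03 -4.8900e-01] w 85.6 F [-0.2 -0.3 -0.4] M [-0.03 -0.   -0.02]
tool shift mm [ 0.3  0.2 55.7]
rotvec tool [-0.0001 -0.0011 -0.0003]
```

View pics/pin4.png

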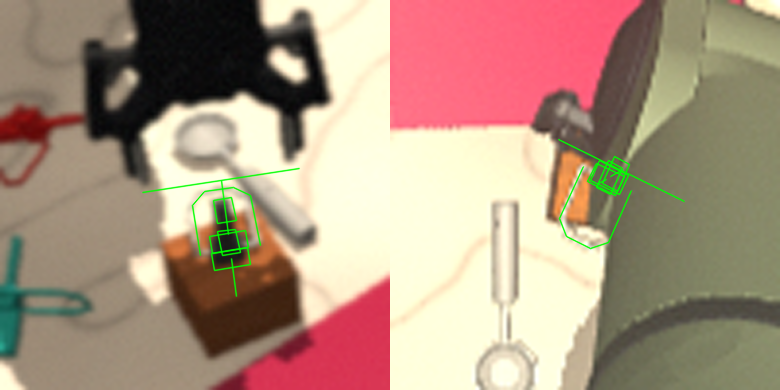

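```bash
python3 -m inch '[{"dx":0,"dy":1.5,"dz":15,"rx":0,"ry":0,"rz":0,"hand":-1},{"dx":0,"dy":0,"dz":15,"rx":0,"ry":0,"rz":0,"hand":-1},{"dx":0,"dy":0,"dz":15,"rx":0,"ry":0,"rz":0,"hand":-1},{"dx":0,"dy":0,"dz":9,"rx":0,"ry":0,"rz":0,"hand":-1},{"dx":0,"dy":0,"dz":0,"rx":0,"ry":0,"rz":0,"hand":-1},{"dx":0,"dy":0,"dz":0,"rx":0,"ry":0,"rz":0,"hand":-0.3},{"dx":0,"dy":0,"dz":0,"rx":0,"ry":0,"rz":0,"hand":-0.1}]' 30; python3 d.py 482.5 -213 67 -28;python3 - <<'E'
from model import *
for n in('scene',):
    i,d=bot.grab_frame(n); save(n+'3.png',i)
L=[]
a=draw('scene',load('scene3.png'),L,180,260,220,300,9)
save('pin5.png',a[:600])
E
```

```text
clock: 4.4
position: [0.4818, -0.2135, 0.0681]
tool_rot: [-3.141, -0.001, -0.488]
force: [-0.1, 0.2, -0.2]
grip_width: 0.0589
clk 4.4 pos [ 481.8 -213.5   68.1] rpy [-3.1414e+00 -1.2000e-03 -4.8830e-01] w 58.9 F [-0.1  0.2 -0.2] M [ 0.05  0.02 -0.05]
tool shift mm [ 0.4 -0.8  1.1]
rotvec tool [-0.0002 -0.0012  0.0004]
```

View pics/pin5.png

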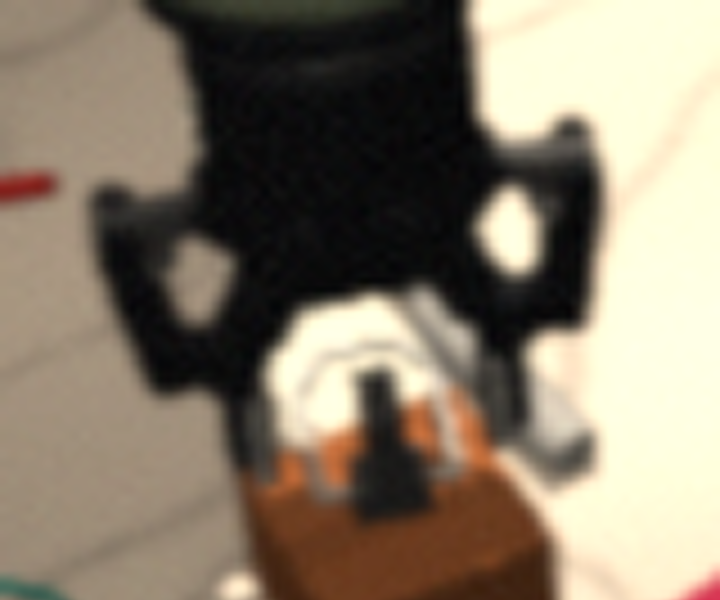

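The jaws straddle the dark tab (tab at about x 378, pads at x 272 and 490 in the crop), so the grip is centred. I'll close now.

```bash
python3 -m inch '[{"dx":0,"dy":0,"dz":0,"rx":0,"ry":0,"rz":0,"hand":0.2},{"dx":0,"dy":0,"dz":0,"rx":0,"ry":0,"rz":0,"hand":0.4},{"dx":0,"dy":0,"dz":0,"rx":0,"ry":0,"rz":0,"hand":0.55},{"dx":0,"dy":0,"dz":0,"rx":0,"ry":0,"rz":0,"hand":0.65},{"dx":0,"dy":0,"dz":0,"rx":0,"ry":0,"rz":0,"hand":0.8},{"dx":0,"dy":0,"dz":0,"rx":0,"ry":0,"rz":0,"hand":1},{"dx":0,"dy":0,"dz":0,"rx":0,"ry":0,"rz":0,"hand":1},{"dx":0,"dy":0,"dz":0,"rx":0,"ry":0,"rz":0,"hand":1}]' 40; python3 d.py 482.5 -213 67 -28
```

```text
clock: 5.25
position: [0.4813, -0.2134, 0.0674]
tool_rot: [-3.142, -0.0, -0.488]
force: [-0.7, -0.2, 5.0]
grip_width: 0.0112
clk 5.25 pos [ 481.3 -213.4   67.4] rpy [-3.1416e+00 -1.0000e-04 -4.8820e-01] w 11.2 F [-0.7 -0.2  5. ] M [0.11 0.2  0.03]
tool shift mm [ 0.9 -0.9  0.4]
rotvec tool [-0.     -0.0001  0.0005]
```

```bash
python3 -m inch '[{"dx":0,"dy":0,"dz":-5,"rx":0,"ry":0,"rz":0,"hand":1},{"dx":0,"dy":0,"dz":-8,"rx":0,"ry":0,"rz":0,"hand":1},{"dx":0,"dy":0,"dz":-12,"rx":0,"ry":0,"rz":0,"hand":1},{"dx":0,"dy":0,"dz":-15,"rx":0,"ry":0,"rz":0,"hand":1},{"dx":0,"dy":0,"dz":-15,"rx":0,"ry":0,"rz":0,"hand":1},{"dx":0,"dy":0,"dz":-30,"rx":0,"ry":0,"rz":0,"hand":1},{"dx":0,"dy":0,"dz":-40,"rx":0,"ry":0,"rz":0,"hand":1},{"dx":0,"dy":0,"dz":-40,"rx":0,"ry":0,"rz":0,"hand":1},{"dx":0,"dy":0,"dz":-25,"rx":0,"ry":0,"rz":0,"hand":1},{"dx":0,"dy":0,"dz":0,"rx":0,"ry":0,"rz":0,"hand":1}]'; python3 d.py 482.5 -213 67 -28
```

```text
clock: 6.25
position: [0.4825, -0.2139, 0.2616]
tool_rot: [-3.14, -0.006, -0.488]
force: [0.0, -0.5, -1.8]
grip_width: 0.0115
clk 6.25 pos [ 482.5 -213.9  261.6] rpy [-3.1403 -0.006  -0.4885] w 11.5 F [ 0.  -0.5 -1.8] M [ 0.    0.01 -0.03]
tool shift mm [ -1.6  -0.6 194.6]
rotvec tool [-0.0013 -0.006   0.0002]
```

```bash
python3 -m inch '[{"dx":0,"dy":0,"dz":0,"rx":0,"ry":0,"rz":-0.131,"hand":1},{"dx":0,"dy":0,"dz":0,"rx":0,"ry":0,"rz":-0.131,"hand":1},{"dx":0,"dy":0,"dz":0,"rx":0,"ry":0,"rz":-0.131,"hand":1},{"dx":0,"dy":0,"dz":0,"rx":0,"ry":0,"rz":-0.131,"hand":1},{"dx":0,"dy":0,"dz":0,"rx":0,"ry":0,"rz":-0.131,"hand":1},{"dx":0,"dy":0,"dz":0,"rx":0,"ry":0,"rz":-0.131,"hand":1},{"dx":0,"dy":0,"dz":0,"rx":0,"ry":0,"rz":-0.131,"hand":1},{"dx":0,"dy":0,"dz":0,"rx":0,"ry":0,"rz":-0.131,"hand":1},{"dx":0,"dy":0,"dz":0,"rx":0,"ry":0,"rz":-0.131,"hand":1},{"dx":0,"dy":0,"dz":0,"rx":0,"ry":0,"rz":-0.131,"hand":1}]' && python3 -m inch '[{"dx":0,"dy":0,"dz":0,"rx":0,"ry":0,"rz":-0.131,"hand":1},{"dx":0,"dy":0,"dz":0,"rx":0,"ry":0,"rz":-0.131,"hand":1},{"dx":0,"dy":0,"dz":0,"rx":0,"ry":0,"rz":-0.131,"hand":1},{"dx":0,"dy":0,"dz":0,"rx":0,"ry":0,"rz":-0.131,"hand":1},{"dx":0,"dy":0,"dz":0,"rx":0,"ry":0,"rz":0,"hand":1},{"dx":0,"dy":0,"dz":0,"rx":0,"ry":0,"rz":0,"hand":1}]' ; python3 d.py 530 108 261 77
```

```text
clock: 7.25
position: [0.4809, -0.2132, 0.2572]
tool_rot: [-3.141, 0.0, 0.827]
force: [0.3, 0.5, -1.2]
grip_width: 0.0112
clock: 7.85
position: [0.481, -0.2134, 0.2573]
tool_rot: [-3.141, -0.0, 1.341]
force: [0.6, 0.4, -0.7]
grip_width: 0.0116
clk 7.85 pos [ 481.  -213.4  257.3] rpy [-3.1413 -0.      1.3414] w 11.6 F [ 0.6  0.4 -0.7] M [-0.04  0.01  0.01]
tool shift mm [324.1 -25.4  -3.7]
rotvec tool [-0.0003 -0.     -0.0025]
```

```bash
python3 -m inch '[{"dx":20,"dy":-5,"dz":-3,"rx":0,"ry":0,"rz":0,"hand":1},{"dx":35,"dy":-10,"dz":0,"rx":0,"ry":0,"rz":0,"hand":1},{"dx":40,"dy":-10,"dz":0,"rx":0,"ry":0,"rz":0,"hand":1},{"dx":40,"dy":0,"dz":0,"rx":0,"ry":0,"rz":0,"hand":1},{"dx":40,"dy":0,"dz":0,"rx":0,"ry":0,"rz":0,"hand":1},{"dx":40,"dy":0,"dz":0,"rx":0,"ry":0,"rz":0,"hand":1},{"dx":35,"dy":0,"dz":0,"rx":0,"ry":0,"rz":0,"hand":1},{"dx":25,"dy":0,"dz":0,"rx":0,"ry":0,"rz":0,"hand":1},{"dx":0,"dy":0,"dz":0,"rx":0,"ry":0,"rz":0,"hand":1},{"dx":0,"dy":0,"dz":0,"rx":0,"ry":0,"rz":0,"hand":1}]'; python3 d.py 530 108 261 77
python3 - <<'E'
from model import *
for n in('scene','top'):
    i,d=bot.grab_frame(n); save(n+'4.png',i); np.save(n+'4.npy',d)
s=bot.observe(); Rm=rot(s['tool_rot']);p=np.array(s['position'])
P=np.c_[-Rm[:,0],Rm[:,1],-Rm[:,2]]
L=pinlines(p+[0,0,.0166],0,-.1,P)
print(proj('scene',p),proj('top',p))
a=draw('scene',load('scene4.png'),L,90,190,300,400,3.9);b=draw('top',load('top4.png'),L,150,250,220,320,3.9)
save('pin6.png',np.hstack([a,b]))
E
```

```text
clock: 8.85
position: [0.5181, 0.0605, 0.2601]
tool_rot: [-3.141, 0.0, 1.344]
force: [-0.4, -0.6, -0.8]
grip_width: 0.0118
clk 8.85 pos [518.1  60.5 260.1] rpy [-3.1412e+00  4.0000e-04  1.3441e+00] w 11.8 F [-0.4 -0.6 -0.8] M [-0.02  0.01  0.02]
tool shift mm [49.   0.9 -0.9]
rotvec tool [-0.0004  0.0004  0.0002]
[135.26504838 352.45374267] [196.64947754 276.41768259]
```

View pics/pin6.png

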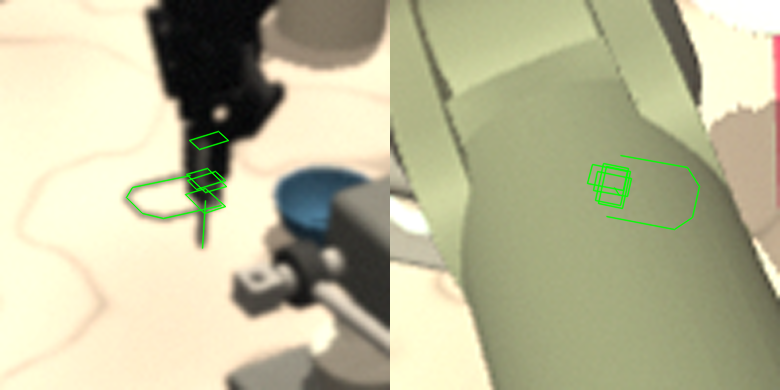

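Run:
```python
from model import *
s=bot.observe(); Rm=rot(s['tool_rot']);p=np.array(s['position'])
P=np.c_[-Rm[:,0],Rm[:,1],-Rm[:,2]]
L=pinlines(p+[0,0,.0166],0,-.1,P)
a=draw('scene',load('scene4.png'),L,125,170,325,370,13)
save('pin7.png',a)
```

```text
(no output)
```

View pics/pin7.png

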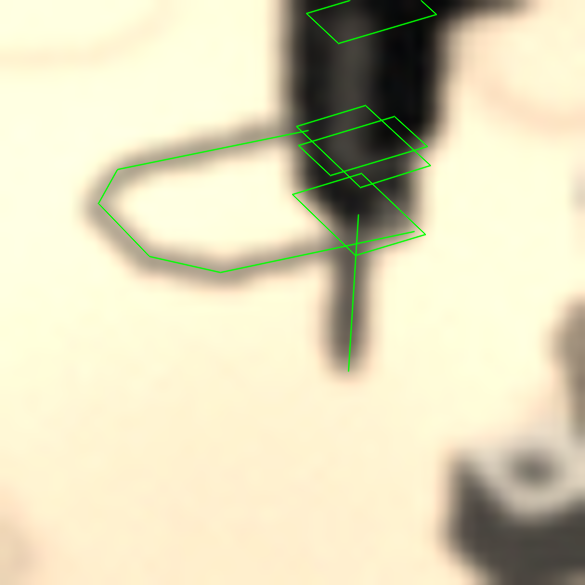

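```bash
python3 -m inch '[{"dx":12,"dy":0,"dz":0,"rx":0,"ry":0,"rz":0,"hand":1},{"dx":14,"dy":0,"dz":10,"rx":0,"ry":0,"rz":0,"hand":1},{"dx":14,"dy":0,"dz":10,"rx":0,"ry":0,"rz":0,"hand":1},{"dx":7.5,"dy":0,"dz":10,"rx":0,"ry":0,"rz":0,"hand":1},{"dx":0,"dy":0,"dz":0,"rx":0,"ry":0,"rz":0,"hand":1},{"dx":0,"dy":0,"dz":0,"rx":0,"ry":0,"rz":0,"hand":1}]'; python3 d.py 529 106.8 230 77
```

```text
clock: 9.55
position: [0.5289, 0.1061, 0.2303]
tool_rot: [-3.141, 0.0, 1.345]
force: [-0.4, -0.4, -1.1]
grip_width: 0.0113
clk 9.55 pos [528.9 106.1 230.3] rpy [-3.1413e+00  4.0000e-04  1.3452e+00] w 11.3 F [-0.4 -0.4 -1.1] M [0.   0.02 0.01]
tool shift mm [ 0.7 -0.   0.3]
rotvec tool [-0.0003  0.0004  0.0013]
```

```bash
python3 -m inch '[{"dx":0.5,"dy":0,"dz":6,"rx":0,"ry":0,"rz":0,"hand":1},{"dx":0,"dy":0,"dz":0,"rx":0,"ry":0,"rz":0,"hand":1},{"dx":0,"dy":0,"dz":0,"rx":0,"ry":0,"rz":0,"hand":1}]'
cat > v.py <<'E'
import sys
from model import *
k=sys.argv[1]; ring=float(sys.argv[2]) if len(sys.argv)>2 else -.1
i,d=bot.grab_frame('scene'); save('scene_%s.png'%k,i)
s=bot.observe(); Rm=rot(s['tool_rot']);p=np.array(s['position'])
P=np.c_[-Rm[:,0],Rm[:,1],-Rm[:,2]]
L=pinlines(p+[0,0,.0166],0,ring,P)
a=draw('scene',i,L,125,175,335,385,11.5); b=draw('scene',i,[],125,175,335,355,11.5)
save('z_%s.png'%k,a)
E
python3 v.py a; python3 d.py 529 106.8 230 77
```

```text
clock: 9.85
position: [0.529, 0.1067, 0.2244]
tool_rot: [3.142, 0.0, 1.345]
force: [-0.1, -0.3, -1.2]
grip_width: 0.0113
clk 9.9 pos [529.1 106.9 224.5] rpy [ 3.1414 -0.      1.3453] w 11.1 F [ 0.3 -0.3 -0.9] M [ 0.04 -0.03 -0.01]
tool shift mm [-0.1 -0.1 -5.5]
rotvec tool [ 0.0002 -0.      0.0014]
```

View pics/z_a.png

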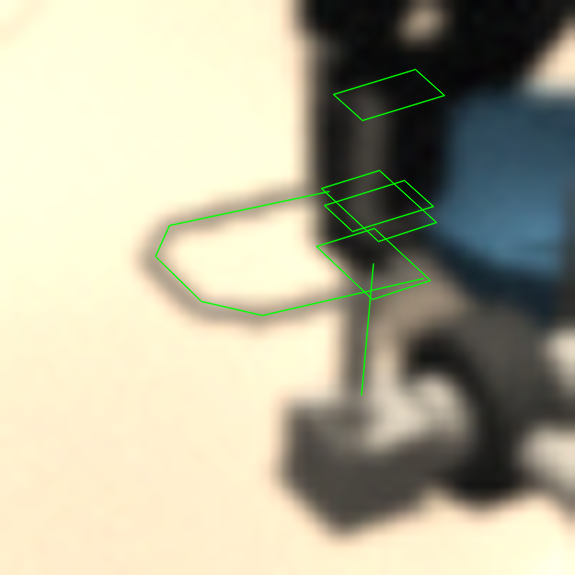

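```bash
python3 -m inch '[{"dx":0,"dy":0,"dz":2,"rx":0,"ry":0,"rz":0,"hand":1},{"dx":0,"dy":0,"dz":2,"rx":0,"ry":0,"rz":0,"hand":1},{"dx":0,"dy":0,"dz":1,"rx":0,"ry":0,"rz":0,"hand":1},{"dx":0,"dy":0,"dz":0,"rx":0,"ry":0,"rz":0,"hand":1}]' && python3 -m inch '[{"dx":0,"dy":0,"dz":1,"rx":0,"ry":0,"rz":0,"hand":1},{"dx":0,"dy":0,"dz":1,"rx":0,"ry":0,"rz":0,"hand":1},{"dx":0,"dy":0,"dz":0,"rx":0,"ry":0,"rz":0,"hand":1}]' && python3 -m inch '[{"dx":0,"dy":0,"dz":1,"rx":0,"ry":0,"rz":0,"hand":1},{"dx":0,"dy":0,"dz":1,"rx":0,"ry":0,"rz":0,"hand":1},{"dx":0,"dy":0,"dz":0,"rx":0,"ry":0,"rz":0,"hand":1}]'
```

```text
clock: 10.3
position: [0.5289, 0.1071, 0.2191]
tool_rot: [-3.141, 0.0, 1.346]
force: [0.2, 0.2, -0.8]
grip_width: 0.0108
clock: 10.6
position: [0.5289, 0.1071, 0.2172]
tool_rot: [-3.141, 0.0, 1.346]
force: [-1.0, -0.3, -0.6]
grip_width: 0.0111
clock: 10.9
position: [0.529, 0.1071, 0.2152]
tool_rot: [-3.141, 0.0, 1.346]
force: [-1.5, 0.0, -1.2]
grip_width: 0.0112
```

```bash
python3 -m inch '[{"dx":0,"dy":0,"dz":1,"rx":0,"ry":0,"rz":0,"hand":1},{"dx":0,"dy":0,"dz":1,"rx":0,"ry":0,"rz":0,"hand":1},{"dx":0,"dy":0,"dz":0,"rx":0,"ry":0,"rz":0,"hand":1}]' && python3 d.py && python3 -m inch '[{"dx":0,"dy":0,"dz":1,"rx":0,"ry":0,"rz":0,"hand":1},{"dx":0,"dy":0,"dz":1,"rx":0,"ry":0,"rz":0,"hand":1},{"dx":0,"dy":0,"dz":0,"rx":0,"ry":0,"rz":0,"hand":1}]' && python3 d.py
```

```text
clock: 11.2
position: [0.529, 0.1071, 0.2132]
tool_rot: [-3.141, 0.0, 1.346]
force: [-0.2, 0.1, -1.2]
grip_width: 0.0114
clk 11.2 pos [529.  107.1 213.2] rpy [-3.1414  0.      1.3457] w 11.4 F [-0.2  0.1 -1.2] M [-0.01  0.03 -0.02]
clock: 11.5
position: [0.5289, 0.1071, 0.2112]
tool_rot: [-3.141, 0.0, 1.346]
force: [-0.5, -0.1, -0.8]
grip_width: 0.0113
clk 11.5 pos [528.9 107.1 211.2] rpy [-3.1414e+00  1.0000e-04  1.3458e+00] w 11.3 F [-0.5 -0.1 -0.8] M [-0.01 -0.01 -0.01]
```

```bash
python3 -m inch '[{"dx":0,"dy":0,"dz":1.5,"rx":0,"ry":0,"rz":0,"hand":1},{"dx":0,"dy":0,"dz":1.5,"rx":0,"ry":0,"rz":0,"hand":1},{"dx":0,"dy":0,"dz":1,"rx":0,"ry":0,"rz":0,"hand":1},{"dx":0,"dy":0,"dz":0,"rx":0,"ry":0,"rz":0,"hand":1}]' && python3 d.py && python3 v.py b
```

```text
clock: 11.9
position: [0.5289, 0.1071, 0.2071]
tool_rot: [-3.141, 0.0, 1.346]
force: [0.3, 1.2, -1.0]
grip_width: 0.0112
clk 11.9 pos [528.9 107.1 207.1] rpy [-3.1413e+00  1.0000e-04  1.3458e+00] w 11.2 F [ 0.3  1.2 -1. ] M [ 0.02  0.04 -0.02]
```

View pics/z_b.png

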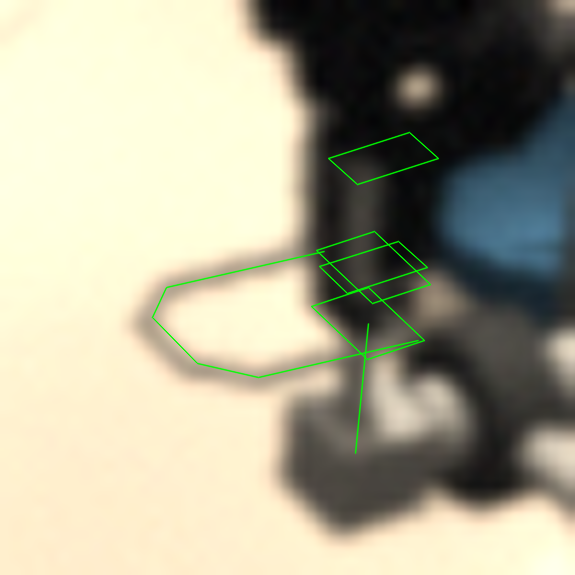

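Only about 25 mm of shank is left above the axle, so the pin is in the hole. I'll keep going gently.

```bash
python3 -m inch '[{"dx":0,"dy":0,"dz":1.5,"rx":0,"ry":0,"rz":0,"hand":1},{"dx":0,"dy":0,"dz":1.5,"rx":0,"ry":0,"rz":0,"hand":1},{"dx":0,"dy":0,"dz":0,"rx":0,"ry":0,"rz":0,"hand":1}]' && python3 -m inch '[{"dx":0,"dy":0,"dz":1.5,"rx":0,"ry":0,"rz":0,"hand":1},{"dx":0,"dy":0,"dz":1.5,"rx":0,"ry":0,"rz":0,"hand":1},{"dx":0,"dy":0,"dz":0,"rx":0,"ry":0,"rz":0,"hand":1}]' && python3 -m inch '[{"dx":0,"dy":0,"dz":1.5,"rx":0,"ry":0,"rz":0,"hand":1},{"dx":0,"dy":0,"dz":1.5,"rx":0,"ry":0,"rz":0,"hand":1},{"dx":0,"dy":0,"dz":0,"rx":0,"ry":0,"rz":0,"hand":1}]' && python3 d.py
```

```text
clock: 12.25
position: [0.5289, 0.107, 0.2041]
tool_rot: [-3.141, 0.0, 1.346]
force: [-0.1, -0.9, -1.8]
grip_width: 0.0112
clock: 12.55
position: [0.5289, 0.1071, 0.2011]
tool_rot: [-3.141, 0.0, 1.346]
force: [-0.9, -1.9, -1.5]
grip_width: 0.0113
clock: 12.85
position: [0.5289, 0.1071, 0.1981]
tool_rot: [-3.141, 0.0, 1.346]
force: [0.0, -1.2, -0.8]
grip_width: 0.0116
clk 12.85 pos [528.9 107.1 198.1] rpy [-3.1412e+00  1.0000e-04  1.3458e+00] w 11.6 F [ 0.  -1.2 -0.8] M [-0.19  0.01  0.02]
```

```bash
python3 -m inch '[{"dx":0,"dy":0,"dz":1.5,"rx":0,"ry":0,"rz":0,"hand":1},{"dx":0,"dy":0,"dz":1.5,"rx":0,"ry":0,"rz":0,"hand":1},{"dx":0,"dy":0,"dz":0,"rx":0,"ry":0,"rz":0,"hand":1}]' && python3 d.py && python3 v.py c
```

```text
clock: 13.15
position: [0.5289, 0.1071, 0.1951]
tool_rot: [-3.141, 0.0, 1.346]
force: [-0.6, -0.8, -2.0]
grip_width: 0.0114
clk 13.15 pos [528.9 107.1 195.1] rpy [-3.1413e+00  1.0000e-04  1.3458e+00] w 11.4 F [-0.6 -0.8 -2. ] M [-0.21  0.05  0.01]
```

View pics/z_c.png

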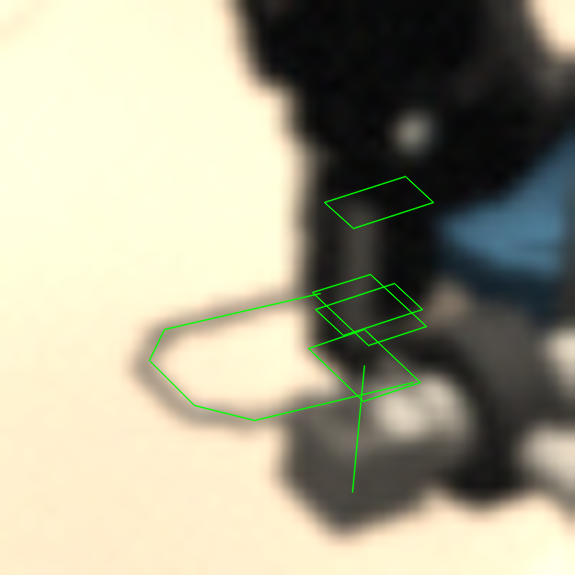

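```bash
python3 -m inch '[{"dx":0,"dy":0,"dz":1.5,"rx":0,"ry":0,"rz":0,"hand":1},{"dx":0,"dy":0,"dz":1.5,"rx":0,"ry":0,"rz":0,"hand":1},{"dx":0,"dy":0,"dz":0,"rx":0,"ry":0,"rz":0,"hand":1}]' && python3 -m inch '[{"dx":0,"dy":0,"dz":1.5,"rx":0,"ry":0,"rz":0,"hand":1},{"dx":0,"dy":0,"dz":1.5,"rx":0,"ry":0,"rz":0,"hand":1},{"dx":0,"dy":0,"dz":0,"rx":0,"ry":0,"rz":0,"hand":1}]' && python3 -m inch '[{"dx":0,"dy":0,"dz":1.5,"rx":0,"ry":0,"rz":0,"hand":1},{"dx":0,"dy":0,"dz":1.5,"rx":0,"ry":0,"rz":0,"hand":1},{"dx":0,"dy":0,"dz":0,"rx":0,"ry":0,"rz":0,"hand":1}]' && python3 d.py
```

```text
clock: 13.5
position: [0.5289, 0.1071, 0.1921]
tool_rot: [-3.141, 0.0, 1.346]
force: [-0.0, -0.2, -0.7]
grip_width: 0.0116
clock: 13.8
position: [0.5289, 0.1071, 0.1891]
tool_rot: [-3.141, 0.0, 1.346]
force: [-0.4, -0.7, -2.3]
grip_width: 0.0114
clock: 14.1
position: [0.5289, 0.1071, 0.1861]
tool_rot: [-3.141, 0.0, 1.346]
force: [-0.1, -0.5, -1.2]
grip_width: 0.0115
clk 14.1 pos [528.9 107.1 186.1] rpy [-3.1413e+00  1.0000e-04  1.3458e+00] w 11.5 F [-0.1 -0.5 -1.2] M [-0.08 -0.    0.02]
```

```bash
python3 -m inch '[{"dx":0,"dy":0,"dz":1,"rx":0,"ry":0,"rz":0,"hand":1},{"dx":0,"dy":0,"dz":1,"rx":0,"ry":0,"rz":0,"hand":1},{"dx":0,"dy":0,"dz":0,"rx":0,"ry":0,"rz":0,"hand":1}]' && python3 -m inch '[{"dx":0,"dy":0,"dz":1,"rx":0,"ry":0,"rz":0,"hand":1},{"dx":0,"dy":0,"dz":1,"rx":0,"ry":0,"rz":0,"hand":1},{"dx":0,"dy":0,"dz":0,"rx":0,"ry":0,"rz":0,"hand":1}]' && python3 v.py e && python3 d.py
```

```text
clock: 14.4
position: [0.529, 0.1071, 0.1842]
tool_rot: [-3.141, 0.0, 1.346]
force: [0.3, -0.3, -1.6]
grip_width: 0.0116
clock: 14.7
position: [0.529, 0.1071, 0.1822]
tool_rot: [-3.141, 0.0, 1.346]
force: [-0.3, -0.4, -1.1]
grip_width: 0.0117
clk 14.75 pos [529.  107.1 182.2] rpy [-3.1415  0.      1.3458] w 11.2 F [-0.3  0.4 -1.3] M [-0.11 -0.01  0.  ]
```

View pics/z_e.png

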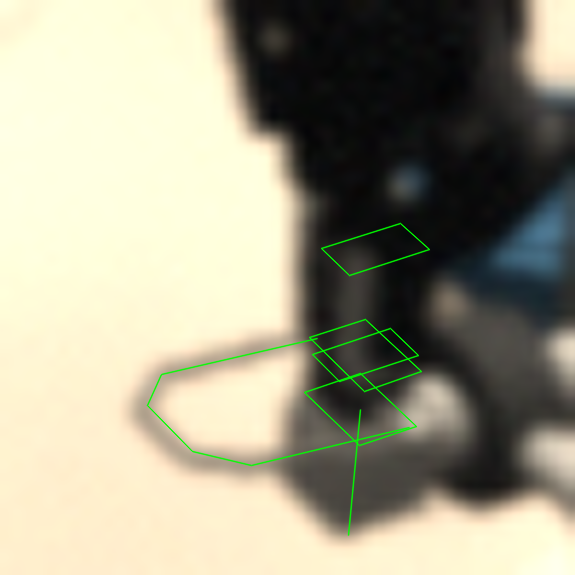

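```bash
for i in 1; do python3 -m inch '[{"dx":0,"dy":0,"dz":0.7,"rx":0,"ry":0,"rz":0,"hand":1},{"dx":0,"dy":0,"dz":0,"rx":0,"ry":0,"rz":0,"hand":1}]'; done; python3 -m inch '[{"dx":0,"dy":0,"dz":0.7,"rx":0,"ry":0,"rz":0,"hand":1},{"dx":0,"dy":0,"dz":0,"rx":0,"ry":0,"rz":0,"hand":1}]'; python3 d.py
```

```text
clock: 14.95
position: [0.529, 0.1071, 0.1816]
tool_rot: [-3.142, -0.0, 1.346]
force: [0.1, -1.4, -1.0]
grip_width: 0.0114
clock: 15.15
position: [0.529, 0.1071, 0.181]
tool_rot: [3.142, -0.0, 1.346]
force: [0.1, 0.9, 1.3]
grip_width: 0.0117
clk 15.15 pos [529.  107.1 181. ] rpy [ 3.1415 -0.      1.3458] w 11.7 F [0.1 0.9 1.3] M [-0.11  0.16 -0.07]
```

```bash
python3 -m inch '[{"dx":0,"dy":0,"dz":0.7,"rx":0,"ry":0,"rz":0,"hand":1},{"dx":0,"dy":0,"dz":0,"rx":0,"ry":0,"rz":0,"hand":1}]'; python3 d.py
```

```text
clock: 15.35
position: [0.5288, 0.1072, 0.1805]
tool_rot: [-3.141, 0.0, 1.346]
force: [-5.1, -0.8, 7.4]
grip_width: 0.0113
clk 15.35 pos [528.8 107.2 180.5] rpy [-3.1413e+00  1.0000e-04  1.3458e+00] w 11.3 F [-5.1 -0.8  7.4] M [-0.13  1.05  0.05]
```

```bash
python3 -m inch '[{"dx":0,"dy":-0.6,"dz":0,"rx":0,"ry":0,"rz":0,"hand":1},{"dx":0,"dy":0,"dz":0,"rx":0,"ry":0,"rz":0,"hand":1}]'; python3 d.py;  python3 -m inch '[{"dx":0,"dy":0,"dz":0.5,"rx":0,"ry":0,"rz":0,"hand":1},{"dx":0,"dy":0,"dz":0,"rx":0,"ry":0,"rz":0,"hand":1}]'; python3 d.py
```

```text
clock: 15.55
position: [0.5285, 0.1073, 0.1805]
tool_rot: [3.141, -0.0, 1.346]
force: [-0.5, 0.1, 5.6]
grip_width: 0.0112
clk 15.55 pos [528.5 107.3 180.5] rpy [ 3.1412e+00 -2.0000e-04  1.3457e+00] w 11.2 F [-0.5  0.1  5.6] M [-0.14  0.33  0.02]
clock: 15.75
position: [0.5285, 0.1073, 0.1803]
tool_rot: [3.141, -0.0, 1.346]
force: [-3.5, -1.2, 13.6]
grip_width: 0.0112
clk 15.75 pos [528.5 107.3 180.3] rpy [ 3.1411e+00 -1.0000e-04  1.3457e+00] w 11.2 F [-3.5 -1.2 13.6] M [-0.37  1.04 -0.01]
```

```bash
python3 -m inch '[{"dx":0,"dy":-0.4,"dz":-0.3,"rx":0,"ry":0,"rz":0,"hand":1},{"dx":0,"dy":0,"dz":0,"rx":0,"ry":0,"rz":0,"hand":1}]'; python3 d.py; python3 -m inch '[{"dx":0,"dy":0,"dz":0,"rx":0,"ry":0,"rz":0,"hand":0.5},{"dx":0,"dy":0,"dz":0,"rx":0,"ry":0,"rz":0,"hand":0.3},{"dx":0,"dy":0,"dz":0,"rx":0,"ry":0,"rz":0,"hand":0},{"dx":0,"dy":0,"dz":0,"rx":0,"ry":0,"rz":0,"hand":-0.3},{"dx":0,"dy":0,"dz":0,"rx":0,"ry":0,"rz":0,"hand":-0.3}]'; python3 v.py f
```

```text
clock: 15.95
position: [0.5284, 0.1073, 0.1803]
tool_rot: [3.141, -0.0, 1.346]
force: [0.6, -1.1, 9.3]
grip_width: 0.0116
clk 15.95 pos [528.4 107.3 180.3] rpy [ 3.1408e+00 -3.0000e-04  1.3457e+00] w 11.6 F [ 0.6 -1.1  9.3] M [-0.33  0.24  0.07]
clock: 16.45
position: [0.528, 0.1073, 0.1799]
tool_rot: [-3.141, -0.0, 1.346]
force: [-0.4, -0.7, 0.7]
grip_width: 0.0553
```

View pics/z_f.png

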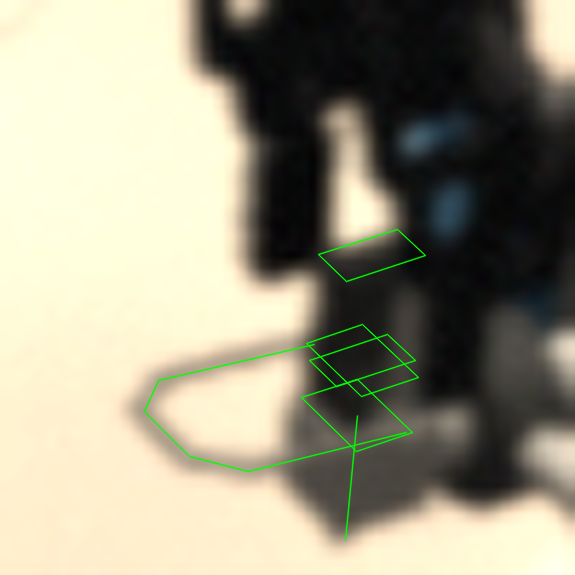

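```bash
python3 -m inch '[{"dx":0,"dy":0,"dz":-10,"rx":0,"ry":0,"rz":0,"hand":-0.3},{"dx":0,"dy":0,"dz":-20,"rx":0,"ry":0,"rz":0,"hand":-0.3},{"dx":0,"dy":0,"dz":-30,"rx":0,"ry":0,"rz":0,"hand":-0.3},{"dx":0,"dy":0,"dz":-15,"rx":0,"ry":0,"rz":0,"hand":1},{"dx":-20,"dy":0,"dz":0,"rx":0,"ry":0,"rz":0,"hand":1},{"dx":-30,"dy":0,"dz":0,"rx":0,"ry":0,"rz":0,"hand":1},{"dx":-8,"dy":0,"dz":0,"rx":0,"ry":0,"rz":0,"hand":1},{"dx":0,"dy":0,"dz":0,"rx":0,"ry":0,"rz":0,"hand":1},{"dx":0,"dy":0,"dz":0,"rx":0,"ry":0,"rz":0,"hand":1}]'; python3 d.py 515.2 50.8 185
python3 - <<'E'
from model import *
i,d=bot.grab_frame('scene'); save('s5.png',i)
Pm=R.from_euler('z',1.346).as_matrix(); # tool x yaw
x=np.array([-np.cos(1.346),-np.sin(1.346),0]);z=np.array([0,0,1]);P=np.c_[x,np.cross(z,x),z]
L=pinlines(np.array([.5283,.1073,.197]),0,-.1,P)
a=draw('scene',i,L,110,175,325,390,9); save('z5.png',a)
E
```

```text
clock: 17.4
position: [0.5153, 0.0516, 0.2554]
tool_rot: [3.141, -0.001, 1.346]
force: [-0.4, 0.4, 0.3]
grip_width: -0.0001
clk 17.4 pos [515.3  51.6 255.4] rpy [ 3.1412e+00 -6.0000e-04  1.3461e+00] w -0.1 F [-0.4  0.4  0.3] M [ 0.01 -0.03 -0.03]
tool shift mm [-0.8  0.  70.4]
```

View pics/z5.png

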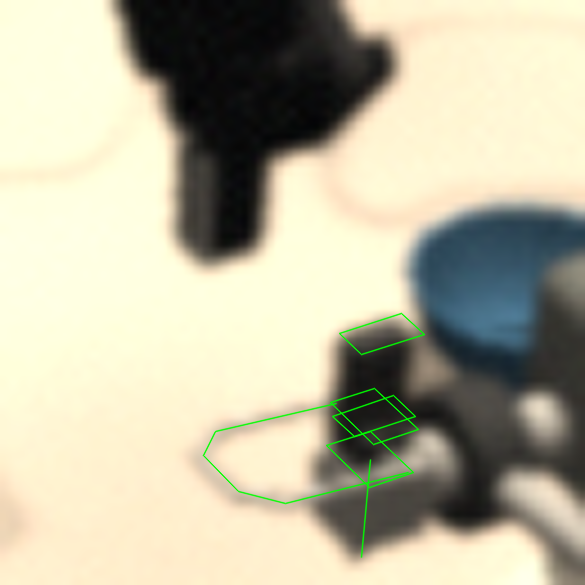

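```bash
python3 -m inch '[{"dx":0,"dy":0,"dz":25,"rx":0,"ry":0,"rz":0,"hand":1},{"dx":0,"dy":0,"dz":25,"rx":0,"ry":0,"rz":0,"hand":1},{"dx":0,"dy":0,"dz":20,"rx":0,"ry":0,"rz":0,"hand":1},{"dx":0,"dy":0,"dz":0,"rx":0,"ry":0,"rz":0,"hand":1},{"dx":0,"dy":0,"dz":0,"rx":0,"ry":0,"rz":0,"hand":1}]'; python3 d.py; python3 -m inch '[{"dx":0,"dy":0,"dz":3,"rx":0,"ry":0,"rz":0,"hand":1},{"dx":0,"dy":0,"dz":3,"rx":0,"ry":0,"rz":0,"hand":1},{"dx":0,"dy":0,"dz":3,"rx":0,"ry":0,"rz":0,"hand":1},{"dx":0,"dy":0,"dz":0,"rx":0,"ry":0,"rz":0,"hand":1}]'; python3 d.py; python3 -m inch '[{"dx":0,"dy":0,"dz":3,"rx":0,"ry":0,"rz":0,"hand":1},{"dx":0,"dy":0,"dz":3,"rx":0,"ry":0,"rz":0,"hand":1},{"dx":0,"dy":0,"dz":0,"rx":0,"ry":0,"rz":0,"hand":1}]'; python3 d.py
```

```text
clock: 17.95
position: [0.5153, 0.0517, 0.1854]
tool_rot: [-3.141, -0.0, 1.347]
force: [-0.3, -0.2, 0.1]
grip_width: -0.0
clk 17.95 pos [515.3  51.7 185.4] rpy [-3.1413e+00 -3.0000e-04  1.3468e+00] w -0.0 F [-0.3 -0.2  0.1] M [ 0.03 -0.04 -0.01]
clock: 18.35
position: [0.515, 0.0507, 0.1759]
tool_rot: [-3.141, 0.0, 1.346]
force: [0.5, -0.6, -0.1]
grip_width: -0.0
clk 18.35 pos [515.   50.7 175.9] rpy [-3.1415e+00  1.0000e-04  1.3456e+00] w -0.0 F [ 0.5 -0.6 -0.1] M [-0.   -0.02  0.01]
clock: 18.65
position: [0.5149, 0.0508, 0.1696]
tool_rot: [-3.141, 0.0, 1.346]
force: [-0.2, -0.6, 0.6]
grip_width: -0.0001
clk 18.65 pos [514.9  50.8 169.6] rpy [-3.1412e+00  1.0000e-04  1.3458e+00] w -0.1 F [-0.2 -0.6  0.6] M [ 0.   -0.03 -0.01]
```

```bash
python3 -m inch '[{"dx":0.5,"dy":0,"dz":3,"rx":0,"ry":0,"rz":0,"hand":1},{"dx":1,"dy":0,"dz":3,"rx":0,"ry":0,"rz":0,"hand":1},{"dx":1,"dy":0,"dz":3,"rx":0,"ry":0,"rz":0,"hand":1},{"dx":1,"dy":0,"dz":3,"rx":0,"ry":0,"rz":0,"hand":1},{"dx":0,"dy":0,"dz":0,"rx":0,"ry":0,"rz":0,"hand":1}]'; python3 d.py; python3 -m inch '[{"dx":1.5,"dy":0,"dz":3,"rx":0,"ry":0,"rz":0,"hand":1},{"dx":2,"dy":0,"dz":3,"rx":0,"ry":0,"rz":0,"hand":1},{"dx":2,"dy":0,"dz":3,"rx":0,"ry":0,"rz":0,"hand":1},{"dx":0,"dy":0,"dz":0,"rx":0,"ry":0,"rz":0,"hand":1}]'; python3 d.py
python3 - <<'E'
from model import *
i,d=bot.grab_frame('scene'); save('s6.png',i)
x=np.array([-np.cos(1.346),-np.sin(1.346),0]);z=np.array([0,0,1]);P=np.c_[x,np.cross(z,x),z]
L=pinlines(np.array([.5283,.1073,.197]),0,.48,P)
a=draw('scene',i,L,110,180,325,390,8.5); save('z6.png',a)
E
```

```text
clock: 19.15
position: [0.5157, 0.0544, 0.1575]
tool_rot: [-3.141, 0.0, 1.346]
force: [-1.0, -0.0, 0.6]
grip_width: 0.0002
clk 19.15 pos [515.7  54.4 157.5] rpy [-3.141e+00  1.000e-04  1.346e+00] w 0.2 F [-1.  -0.   0.6] M [-0.   -0.04  0.04]
clock: 19.55
position: [0.5169, 0.0599, 0.1486]
tool_rot: [-3.141, -0.0, 1.346]
force: [-0.2, -1.3, 0.1]
grip_width: -0.0005
clk 19.55 pos [516.9  59.9 148.6] rpy [-3.141  -0.      1.3462] w -0.5 F [-0.2 -1.3  0.1] M [ 0.05 -0.05  0.01]
```

View pics/z6.png

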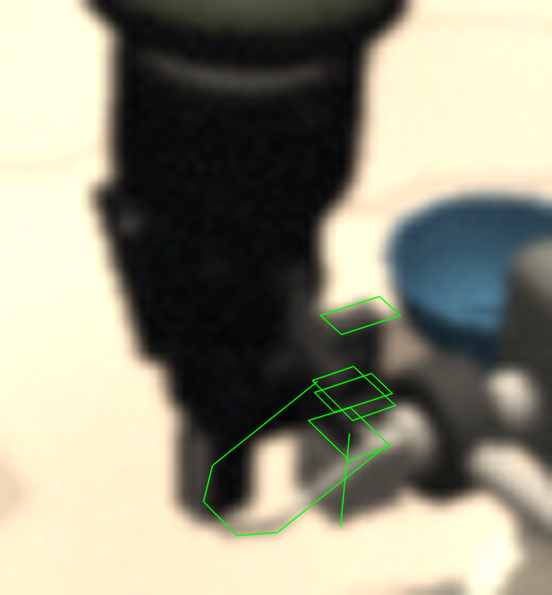

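```bash
python3 -m inch '[{"dx":2,"dy":0,"dz":3,"rx":0,"ry":0,"rz":0,"hand":1},{"dx":2,"dy":0,"dz":2.5,"rx":0,"ry":0,"rz":0,"hand":1},{"dx":0,"dy":0,"dz":0,"rx":0,"ry":0,"rz":0,"hand":1}]'; python3 d.py; python3 -m inch '[{"dx":0,"dy":0,"dz":-15,"rx":0,"ry":0,"rz":0,"hand":1},{"dx":-8,"dy":0,"dz":-20,"rx":0,"ry":0,"rz":0,"hand":1},{"dx":-12,"dy":0,"dz":0,"rx":0,"ry":0,"rz":0,"hand":0.6},{"dx":-10,"dy":0,"dz":0,"rx":0,"ry":0,"rz":0,"hand":0.18},{"dx":0,"dy":0,"dz":0,"rx":0,"ry":0,"rz":0,"hand":0.18},{"dx":0,"dy":0,"dz":0,"rx":0,"ry":0,"rz":0,"hand":0.18},{"dx":0,"dy":0,"dz":0,"rx":0,"ry":0,"rz":0,"hand":0.18}]'; python3 d.py ;python3 - <<'E'
from model import *
i,d=bot.grab_frame('scene'); save('s7.png',i)
x=np.array([-np.cos(1.346),-np.sin(1.346),0]);z=np.array([0,0,1]);P=np.c_[x,np.cross(z,x),z]
L=pinlines(np.array([.5283,.1073,.197]),0,.62,P)
a=draw('scene',i,L,110,180,325,390,8.5); save('z7.png',a)
E
```

```text
clock: 19.9
position: [0.5179, 0.0638, 0.1432]
tool_rot: [-3.141, -0.0, 1.346]
force: [-0.4, 0.8, 1.0]
grip_width: 0.0
clk 19.9 pos [517.9  63.8 143.2] rpy [-3.1412e+00 -1.0000e-04  1.3461e+00] w 0.0 F [-0.4  0.8  1. ] M [ 0.03 -0.05  0.02]
clock: 20.6
position: [0.5112, 0.0347, 0.1781]
tool_rot: [-3.141, -0.0, 1.346]
force: [0.0, -0.4, 0.1]
grip_width: 0.0351
clk 20.6 pos [511.2  34.7 178.1] rpy [-3.1410e+00 -2.0000e-04  1.3462e+00] w 35.1 F [ 0.  -0.4  0.1] M [0.01 0.01 0.01]
```

View pics/z7.png

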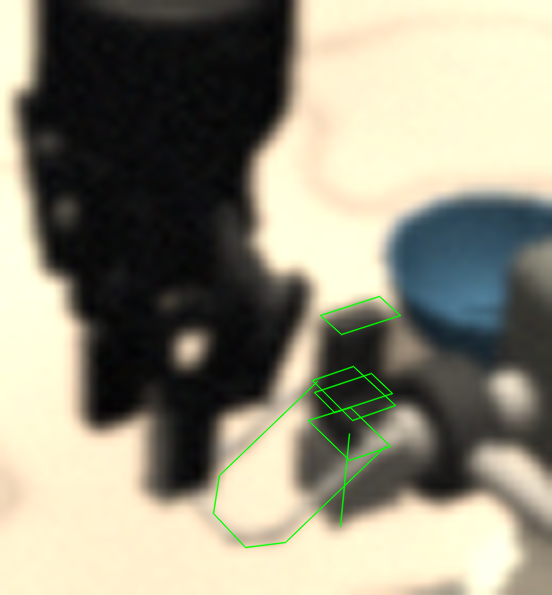

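```bash
python3 -m inch '[{"dx":0,"dy":0,"dz":18,"rx":0,"ry":0,"rz":0,"hand":0.18},{"dx":0,"dy":0,"dz":17,"rx":0,"ry":0,"rz":0,"hand":0.18},{"dx":8,"dy":0,"dz":0,"rx":0,"ry":0,"rz":0,"hand":0.18},{"dx":8,"dy":0,"dz":0,"rx":0,"ry":0,"rz":0,"hand":0.18},{"dx":3,"dy":0,"dz":0,"rx":0,"ry":0,"rz":0,"hand":0.18},{"dx":3,"dy":0,"dz":0,"rx":0,"ry":0,"rz":0,"hand":0.18},{"dx":3,"dy":0,"dz":0,"rx":0,"ry":0,"rz":0,"hand":0.18},{"dx":0,"dy":0,"dz":0,"rx":0,"ry":0,"rz":0,"hand":0.18}]'; python3 d.py; python3 -m inch '[{"dx":3,"dy":0,"dz":0,"rx":0,"ry":0,"rz":0,"hand":0.18},{"dx":3,"dy":0,"dz":0,"rx":0,"ry":0,"rz":0,"hand":0.18},{"dx":3,"dy":0,"dz":0,"rx":0,"ry":0,"rz":0,"hand":0.18},{"dx":0,"dy":0,"dz":0,"rx":0,"ry":0,"rz":0,"hand":0.18}]'; python3 d.py;python3 - <<'E'
from model import *
i,d=bot.grab_frame('scene'); save('s8.png',i)
x=np.array([-np.cos(1.346),-np.sin(1.346),0]);z=np.array([0,0,1]);P=np.c_[x,np.cross(z,x),z]
L=pinlines(np.array([.5283,.1073,.197]),0,.9,P)
a=draw('scene',i,L,110,180,325,390,8.5); save('z8.png',a)
E
```

```text
clock: 21.45
position: [0.517, 0.0589, 0.1438]
tool_rot: [3.141, -0.0, 1.346]
force: [0.5, 0.2, 0.4]
grip_width: 0.0347
clk 21.45 pos [517.   58.9 143.8] rpy [ 3.1412e+00 -1.0000e-04  1.3461e+00] w 34.7 F [0.5 0.2 0.4] M [-0.04 -0.05  0.04]
clock: 21.85
position: [0.519, 0.0679, 0.1435]
tool_rot: [3.142, -0.0, 1.346]
force: [-0.4, -0.1, 0.5]
grip_width: 0.0353
clk 21.85 pos [519.   67.9 143.5] rpy [ 3.1416e+00 -3.0000e-04  1.3463e+00] w 35.3 F [-0.4 -0.1  0.5] M [-0.01  0.04  0.03]
```

View pics/z8.png

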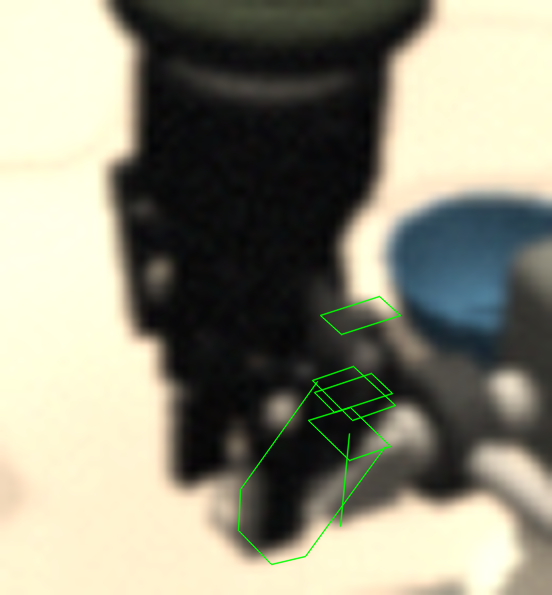

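```bash
python3 -m inch '[{"dx":3,"dy":0,"dz":0,"rx":0,"ry":0,"rz":0,"hand":0.18},{"dx":3,"dy":0,"dz":0,"rx":0,"ry":0,"rz":0,"hand":0.18},{"dx":0,"dy":0,"dz":0,"rx":0,"ry":0,"rz":0,"hand":0.18}]'; python3 d.py; python3 -m inch '[{"dx":3,"dy":0,"dz":0,"rx":0,"ry":0,"rz":0,"hand":0.18},{"dx":3,"dy":0,"dz":0,"rx":0,"ry":0,"rz":0,"hand":0.18},{"dx":0,"dy":0,"dz":0,"rx":0,"ry":0,"rz":0,"hand":0.18}]'; python3 d.py;python3 - <<'E'
from model import *
i,d=bot.grab_frame('scene'); save('s9.png',i)
x=np.array([-np.cos(1.346),-np.sin(1.346),0]);z=np.array([0,0,1]);P=np.c_[x,np.cross(z,x),z]
L=pinlines(np.array([.5283,.1073,.197]),0,1.0,P)
a=draw('scene',i,L,110,180,325,390,8.5); save('z9.png',a)
E
```

```text
clock: 22.2
position: [0.5203, 0.0737, 0.1435]
tool_rot: [-3.142, -0.0, 1.346]
force: [-0.0, -0.4, 0.1]
grip_width: 0.035
clk 22.2 pos [520.3  73.7 143.5] rpy [-3.1416e+00 -2.0000e-04  1.3462e+00] w 35.0 F [-0.  -0.4  0.1] M [-0.07  0.02 -0.  ]
clock: 22.5
position: [0.5216, 0.0796, 0.1435]
tool_rot: [3.142, -0.0, 1.346]
force: [-0.3, -0.6, -0.4]
grip_width: 0.0351
clk 22.5 pos [521.6  79.6 143.5] rpy [ 3.1416e+00 -3.0000e-04  1.3462e+00] w 35.1 F [-0.3 -0.6 -0.4] M [-0.17  0.04 -0.03]
```

View pics/z9.png

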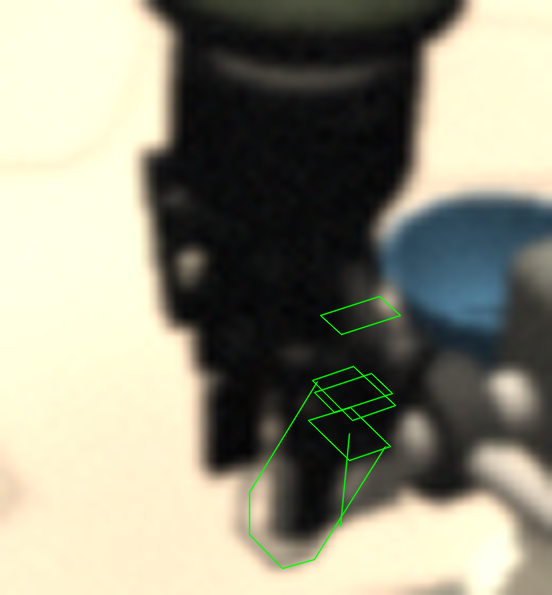

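```bash
python3 -m inch '[{"dx":2,"dy":0,"dz":0,"rx":0,"ry":0,"rz":0,"hand":0.18},{"dx":2,"dy":0,"dz":0,"rx":0,"ry":0,"rz":0,"hand":0.18},{"dx":2,"dy":0,"dz":0,"rx":0,"ry":0,"rz":0,"hand":0.18},{"dx":0,"dy":0,"dz":0,"rx":0,"ry":0,"rz":0,"hand":0.18}]'; python3 d.py; python3 -m inch '[{"dx":2,"dy":0,"dz":0,"rx":0,"ry":0,"rz":0,"hand":0.18},{"dx":2,"dy":0,"dz":0,"rx":0,"ry":0,"rz":0,"hand":0.18},{"dx":0,"dy":0,"dz":0,"rx":0,"ry":0,"rz":0,"hand":0.18}]'; python3 d.py; python3 -m inch '[{"dx":1.5,"dy":0,"dz":0,"rx":0,"ry":0,"rz":0,"hand":0.18},{"dx":1.5,"dy":0,"dz":0,"rx":0,"ry":0,"rz":0,"hand":0.18},{"dx":0,"dy":0,"dz":0,"rx":0,"ry":0,"rz":0,"hand":0.18}]'; python3 d.py
```

```text
clock: 22.95
position: [0.523, 0.0852, 0.1435]
tool_rot: [3.142, -0.0, 1.346]
force: [-0.2, -1.0, 0.3]
grip_width: 0.0351
clk 22.95 pos [523.   85.2 143.5] rpy [ 3.1416e+00 -2.0000e-04  1.3460e+00] w 35.1 F [-0.2 -1.   0.3] M [-0.21  0.08  0.04]
clock: 23.25
position: [0.5238, 0.0891, 0.1435]
tool_rot: [-3.142, -0.0, 1.346]
force: [-0.2, -2.6, -0.6]
grip_width: 0.0351
clk 23.25 pos [523.8  89.1 143.5] rpy [-3.1415e+00 -1.0000e-04  1.3461e+00] w 35.1 F [-0.2 -2.6 -0.6] M [-0.27  0.01 -0.04]
clock: 23.55
position: [0.5245, 0.092, 0.1435]
tool_rot: [-3.142, -0.0, 1.346]
force: [-0.0, -1.3, -0.8]
grip_width: 0.0351
clk 23.55 pos [524.5  92.  143.5] rpy [-3.1416e+00 -1.0000e-04  1.3460e+00] w 35.1 F [-0.  -1.3 -0.8] M [-0.28  0.09  0.02]
```

```bash
python3 -m inch '[{"dx":1,"dy":0,"dz":0,"rx":0,"ry":0,"rz":0,"hand":0.18},{"dx":1,"dy":0,"dz":0,"rx":0,"ry":0,"rz":0,"hand":0.18},{"dx":0,"dy":0,"dz":0,"rx":0,"ry":0,"rz":0,"hand":0.18}]'; python3 d.py; python3 -m inch '[{"dx":0.7,"dy":0,"dz":0,"rx":0,"ry":0,"rz":0,"hand":0.18},{"dx":0,"dy":0,"dz":0,"rx":0,"ry":0,"rz":0,"hand":0.18}]'; python3 d.py
```

```text
clock: 23.85
position: [0.5249, 0.0939, 0.1435]
tool_rot: [3.142, -0.0, 1.346]
force: [-0.2, -1.3, -0.7]
grip_width: 0.0348
clk 23.85 pos [524.9  93.9 143.5] rpy [ 3.1415e+00 -1.0000e-04  1.3459e+00] w 34.8 F [-0.2 -1.3 -0.7] M [-0.36  0.1   0.  ]
clock: 24.05
position: [0.5251, 0.0944, 0.1435]
tool_rot: [-3.142, -0.0, 1.346]
force: [-1.0, -2.3, -1.4]
grip_width: 0.0349
clk 24.05 pos [525.1  94.4 143.5] rpy [-3.1416 -0.      1.3458] w 34.9 F [-1.  -2.3 -1.4] M [-0.3   0.08  0.03]
```

```bash
python3 -m inch '[{"dx":0.7,"dy":0,"dz":0,"rx":0,"ry":0,"rz":0,"hand":0.18},{"dx":0,"dy":0,"dz":0,"rx":0,"ry":0,"rz":0,"hand":0.18}]'; python3 d.py
```

```text
clock: 24.25
position: [0.5252, 0.0951, 0.1435]
tool_rot: [-3.142, -0.0, 1.346]
force: [-1.0, -2.1, -1.1]
grip_width: 0.0346
clk 24.25 pos [525.2  95.1 143.5] rpy [-3.1416e+00 -1.0000e-04  1.3458e+00] w 34.6 F [-1.  -2.1 -1.1] M [-0.37  0.11  0.01]
```

```bash
python3 -m inch '[{"dx":0.7,"dy":0,"dz":0,"rx":0,"ry":0,"rz":0,"hand":0.18},{"dx":0,"dy":0,"dz":0,"rx":0,"ry":0,"rz":0,"hand":0.18}]'; python3 d.py
```

```text
clock: 24.45
position: [0.5253, 0.0956, 0.1434]
tool_rot: [-3.141, 0.0, 1.346]
force: [-1.6, -3.2, -1.7]
grip_width: 0.0348
clk 24.45 pos [525.3  95.6 143.4] rpy [-3.1414e+00  4.0000e-04  1.3457e+00] w 34.8 F [-1.6 -3.2 -1.7] M [-0.74  0.14  0.01]
```

```bash
python3 -m inch '[{"dx":0.7,"dy":0,"dz":0,"rx":0,"ry":0,"rz":0,"hand":0.18},{"dx":0,"dy":0,"dz":0,"rx":0,"ry":0,"rz":0,"hand":0.18}]'; python3 d.py
```

```text
clock: 24.65
position: [0.5255, 0.0962, 0.1434]
tool_rot: [-3.141, 0.0, 1.346]
force: [-0.9, -4.5, -1.4]
grip_width: 0.0349
clk 24.65 pos [525.5  96.2 143.4] rpy [-3.1414e+00  3.0000e-04  1.3456e+00] w 34.9 F [-0.9 -4.5 -1.4] M [-0.98  0.25 -0.01]
```

```bash
python3 -m inch '[{"dx":0.5,"dy":0,"dz":0,"rx":0,"ry":0,"rz":0,"hand":0.18},{"dx":0,"dy":0,"dz":0,"rx":0,"ry":0,"rz":0,"hand":0.18}]'; python3 d.py
```

```text
clock: 24.85
position: [0.5255, 0.0966, 0.1434]
tool_rot: [-3.141, 0.0, 1.346]
force: [-0.8, -4.4, -2.1]
grip_width: 0.0352
clk 24.85 pos [525.5  96.6 143.4] rpy [-3.1414e+00  5.0000e-04  1.3456e+00] w 35.2 F [-0.8 -4.4 -2.1] M [-1.26  0.18 -0.03]
```

```bash
python3 -m inch '[{"dx":0.5,"dy":0,"dz":0,"rx":0,"ry":0,"rz":0,"hand":0.18},{"dx":0,"dy":0,"dz":0,"rx":0,"ry":0,"rz":0,"hand":0.18}]'; python3 d.py;  python3 -m inch '[{"dx":-6,"dy":0,"dz":0,"rx":0,"ry":0,"rz":0,"hand":0.18},{"dx":-20,"dy":0,"dz":0,"rx":0,"ry":0,"rz":0,"hand":0.18},{"dx":-30,"dy":0,"dz":-5,"rx":0,"ry":0,"rz":0,"hand":0.18},{"dx":-35,"dy":0,"dz":-20,"rx":0,"ry":0,"rz":0,"hand":0.18},{"dx":-35,"dy":0,"dz":-25,"rx":0,"ry":0,"rz":0,"hand":0.18},{"dx":-30,"dy":0,"dz":-25,"rx":0,"ry":0,"rz":0,"hand":0.18},{"dx":0,"dy":0,"dz":0,"rx":0,"ry":0,"rz":0,"hand":0.18},{"dx":0,"dy":0,"dz":0,"rx":0,"ry":0,"rz":0,"hand":0.18}]';python3 - <<'E'
from model import *
i,d=bot.grab_frame('scene'); save('s10.png',i)
j,dj=bot.grab_frame('top'); save('t10.png',j);np.save('t10.npy',dj);np.save('s10.npy',d)
x=np.array([-np.cos(1.346),-np.sin(1.346),0]);z=np.array([0,0,1]);P=np.c_[x,np.cross(z,x),z]
L=pinlines(np.array([.5283,.1073,.197]),0,1.57,P)
A=draw('scene',i,L,130,180,345,390,8);B=draw('scene',i,[],130,180,345,390,8); save('z10.png',np.hstack([A,B]))
A=draw('top',j,L,175,225,230,275,8);B=draw('top',j,[],175,225,230,275,8); save('zt10.png',np.hstack([A,B]))
E
```

```text
clock: 25.05
position: [0.5256, 0.0969, 0.1434]
tool_rot: [-3.141, 0.001, 1.345]
force: [-1.5, -6.6, -2.1]
grip_width: 0.0353
clk 25.05 pos [525.6  96.9 143.4] rpy [-3.1413e+00  8.0000e-04  1.3454e+00] w 35.3 F [-1.5 -6.6 -2.1] M [-1.42  0.26  0.06]
clock: 25.85
position: [0.4913, -0.0548, 0.219]
tool_rot: [3.14, -0.001, 1.345]
force: [0.4, 0.3, 0.0]
grip_width: 0.0351
```

View pics/z10.png

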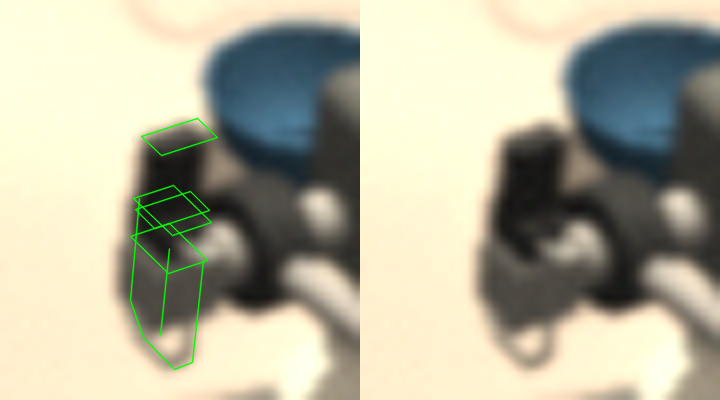

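View pics/zt10.png

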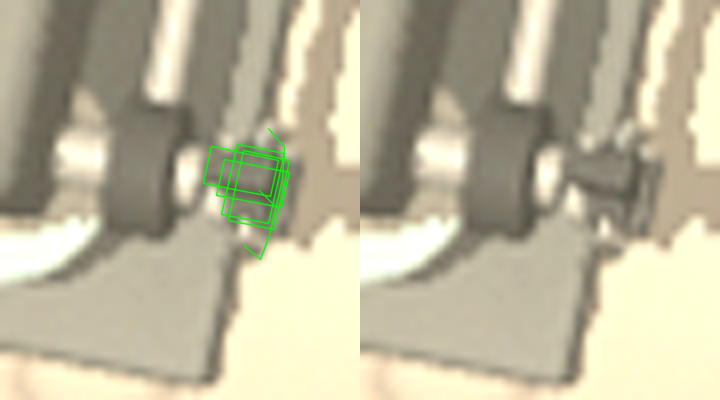

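Run:
```python
from model import *
i=load('s10.png')
x=np.array([-np.cos(1.346),-np.sin(1.346),0]);z=np.array([0,0,1]);P=np.c_[x,np.cross(z,x),z]
out=[]
for th in(1.57,1.45,1.3):
    L=pinlines(np.array([.5278,.1065,.197]),0,th,P)[-2:-1]+pinlines(np.array([.5278,.1065,.197]),0,th,P)[:2]
    out.append(draw('scene',i,L,140,180,358,378,13))
save('z11.png',np.hstack(out))
for n in('scene',):
  for t in('ring_bow','pin_tab','ring_pivot','axle'):
    print(t,[(round(q['score'],2),np.round(q['centre'],1).tolist()) for q in bot.tip_of(n,t)][:3])
for th in(1.57,1.47,1.37): 
    q=np.array([.5278,.1065,.171])+.054*(np.cos(th)*x-np.sin(th)*z); print(th,proj('scene',q))
```

```text
ring_bow [(0.48, [247.0, 224.2]), (0.39, [216.4, 205.7]), (0.37, [170.8, 363.7])]
pin_tab [(0.83, [256.2, 206.6]), (0.64, [157.0, 362.9]), (0.6, [202.4, 204.8])]
ring_pivot [(0.73, [160.0, 362.0]), (0.55, [244.1, 206.3]), (0.49, [203.5, 213.4])]
axle [(0.67, [160.9, 365.6]), (0.34, [317.9, 318.3])]
1.57 [173.70374068 364.06254458]
1.47 [174.19053553 362.45280129]
1.37 [174.52359355 360.86647778]
```

View pics/z11.png

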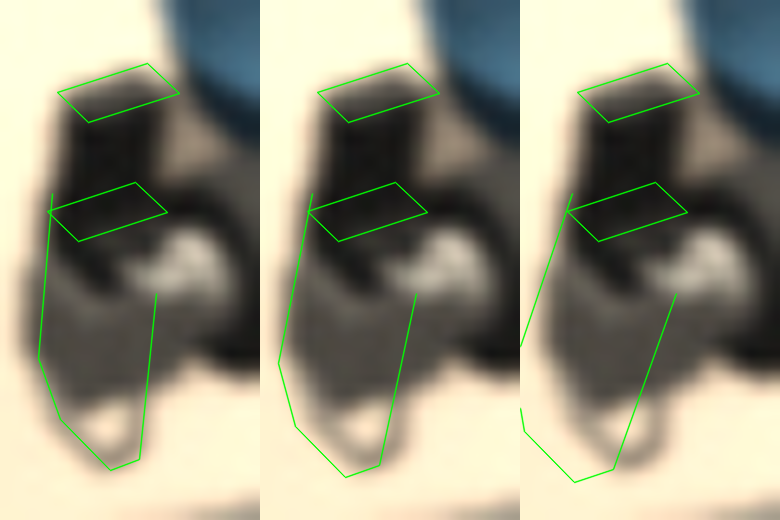

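Run:
```python
from model import *
for n,f in(('top','t10.npy'),('scene','s10.npy')):
    W=cloud(n,np.load(f)); m=(np.hypot(W[...,0]-.528,W[...,1]-.107)<.016)&(W[...,2]>.18)&(W[...,2]<.23)
    q=W[m]*1000; print(n,len(q),np.percentile(q[:,2],[50,75,90]) if len(q) else '', q[q[:,2]>204].mean(0), (q[:,2]>204).sum())
W0=cloud('scene',np.load('scene0.npy'));W1=cloud('scene',np.load('s10.npy'))
a=load('scene0.png').astype(int);b=load('s10.png').astype(int)
d=(abs(a-b).sum(2)>60).astype(np.uint8);k=cv2.connectedComponentsWithStats(d)[2]; print(k[k[:,4]>15])
print(bot.observe()['clock'])
```

```text
top 56 [207.41563933 209.17082326 210.15652689] [530.16666745 108.29106136 208.5262603 ] 39
scene 93 [197.58168175 206.94367892 209.18505551] [528.23629396 103.52862427 208.15214003] 30
[[     0      0    640    400 225480]
 [     0      0     87    214   9399]
 [   256      0      3     13     26]
 [   260      0     86     64   3763]
 [     0      2     15     12     70]
 [   223     23     34     64   1019]
 [   190     30     19     25    113]
 [   183     48      9     19    101]
 [   194     55      4      7     16]
 [   288     59     50    108   2938]
 [   289     65     15      8     48]
 [   189     71     12     28    154]
 [   194    142      8     12     31]
 [   360    145     12     20    181]
 [   244    148     10     12     51]
 [    24    157    174    178   7348]
 [   177    169    140    108   5041]
 [   361    170      9      6     29]]
26.15
```

View pics/s10.png

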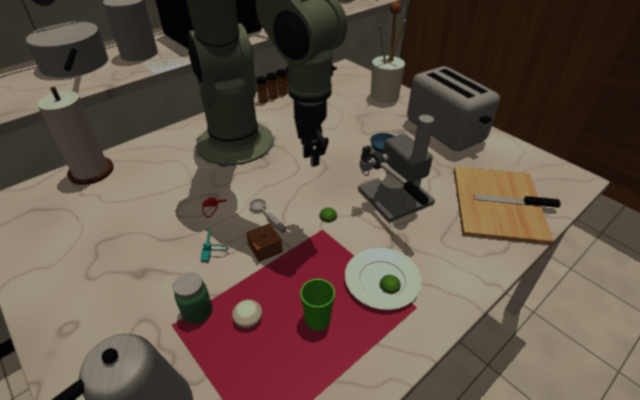

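```bash
python3 -c "
from workcell import bot
print(bot.job_done(), bot.observe()['clock'])"
```

```text
the job is handed in; nothing more can be done
the job is handed in; nothing more can be done
```

The dark linchpin is out of its rest block and seated in the press's axle, and its ring hangs closed beneath the axle. I let go, backed the gripper clear and handed the job in after about 26 s of the 72 s.

- **Pin seated:** The pin went through the hole without forcing. The head stopped at the height I had worked out, and the strongest push I read was about 14 N. After release the tab's top measured about 208.5 mm high, where a fully seated pin should read 209 mm.
- **Ring closed:** I pushed the ring's bar down over the axle's end, then pushed the legs in with both fingers until they met the stop at about 6.6 N. In the last picture the ring fits the fully closed angle (1.57 rad) and does not fit 1.45.
- **Other things on the counter:** Comparing the first and last scene pictures showed nothing moved apart from the pin, the robot and shadows.

**Disagreements:** The two cameras differed by 2–3 mm on positions, so I aimed the pin from its own picture against the hole. The plunger's "several newtons" of drag did not show clearly in the force readings. The tab may also lean very slightly in the last picture, within what I could measure.

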